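# Bring the empty bay round and restock it with glue

### The job

On the craft table, turn the round wooden caddy by its upright post until its empty bay is centred on the spring catch and clicks home. Then take exactly two glue sticks from the row under the edge of the riser and stand both upright in that bay; the third glue stick and everything else stays where it is.

Things in the scene. Friction and masses are not known exactly. Their poses are not given: they have to be found in the camera images.
- stand: fixed wooden foot of the caddy, 230 mm across, 18 mm high. Origin: on the caddy's vertical turning axis (z), at table level. On its -x side, facing the middle of the table, the block of the spring catch (34 x 40 mm, 22 mm high) sticks out beyond the rim, 164 to 198 mm from the axis; its 16 mm steel roller (top 46 mm up) is sprung against the rim.
- caddy (a joint): angle of the round tray, rad, growing anticlockwise from above; turns from -0.5 to 6.78. Tray 276 mm across, 289 over the ribs on its rim. At 0, and equally at 6.283, the empty bay is centred on the catch. A detent every 1.571 rad, one per bay (roller between two ribs): it draws the tray in over the last 0.06 rad and takes about 4 N at the post to leave.
- caddy_bay (a point): point on the floor of the empty bay, 85 mm from the axis on its middle line; floor 30 mm above the table. The bay is a quarter circle from hub (radius 22, top at 92 mm) to rim (inner radius 132, top at 58 mm), between dividers 6 mm thick with tops at 65 mm. The other three bays hold cartons, pots and markers fixed in place, tops at most 80 mm above the table.
- caddy_post (a point): centre of the top of the upright round wooden post fixed to the tray, 16 mm in diameter, its top 125 mm above the table and the upper 60 mm clear of the dividers; 100 mm from the turning axis, on the divider 135 degrees anticlockwise (seen from above) from the empty bay's middle.
- riser: fixed wooden riser, 270 mm wide (y). Origin: table level, middle of the front row; x points away from the robot. Board underside 150, top 174 mm up, front edge at x = 5 mm, just behind the row's centre line. The row stands on a 4 mm base behind a lip (x -30 to -24, 10 mm high) in four places, y = -84, -28, 28, 84 mm. Posts at |y| = 126, from x = 51 mm; cartons behind, from x = 100.
- glue1: glue stick: white plastic cylinder with a grey cap of the same width, diameter 28, height 92 mm, about 45 g, standing upright in the front row of the riser. Origin: centre of its underside, z up its axis. All three are alike.
- glue2: glue stick: white plastic cylinder with a grey cap of the same width, diameter 28, height 92 mm, about 45 g, standing upright in the front row of the riser. Origin: centre of its underside, z up its axis. All three are alike.
- glue3: glue stick: white plastic cylinder with a grey cap of the same width, diameter 28, height 92 mm, about 45 g, standing upright in the front row of the riser. Origin: centre of its underside, z up its axis. All three are alike.
- paint_pot: white squat paint pot, 38 mm in diameter, 54 mm high, in one of the row's four places: not a glue stick, leave it. Origin: centre of its underside.
- tube1: cardboard tube standing on the table near the robot, diameter 44, height 100 mm; leave it. Origin: centre of its underside.
- tube2: the same kind of tube beyond the caddy and the riser; leave it.
- crayons: yellow carton of crayons standing at the back, 30 x 72 x 92 mm; leave it. Origin: centre of its underside.
- marker: black marker pen lying on the table before the riser, 130 mm long, 14 mm thick, along its x; leave it.
There are look-alikes about, which are no part of the job. What is shaped like the glue3 but green is not meant.

How it is judged:
By the outcome, as a careful person would: the job done as asked, in the order asked, and still so for the second after the job is handed in, with the robot touching nothing.
It also fails if it takes over 72 s, if anything falls off the work surface, if the arm or the gripper's body presses on something with over 40 N, if the wrist force passes 120 N, or if a joint passes its speed limit or range.

### The arm

A 7-joint arm with a two-finger parallel gripper is mounted at the origin on the work surface. World frame = base frame: x ahead of the robot, y to its left, z up, the work surface at z = 0. Lengths are in m, angles in rad, forces in N, time in s.
With the tool pointing down it reaches from about 0.425 to 0.875 m from the base axis. Payload 4.7 kg.
Tool frame: the origin (TCP) lies on the front face of the gripper's body, between the roots of the fingers; the fingertips stand 70 mm ahead of it and the grasp point (between the pads) lies 51 mm ahead of it (ctrl.tcp_to_tips is the distance from the TCP to the fingertips, in m); z points along the fingers, y is the line along which they close (so a half turn about z gives the same grasp; the last joint's range is limited). The gripper opens to 87 mm and grips with 3 to 60 N. Pads are 19 mm wide; open, the fingers measure 117 mm over their backs; the gripper's body (75 mm by 190 mm) begins 51 mm behind the grasp point.
Start: joints at [1.243, 0.321, -0.07, 1.45, 0.023, 1.371, -0.057], TCP at [0.218, -0.612, 0.292] pointing down, gripper open.
Joint ranges: [-2.86, 2.86], [-0.3, 2.09], [-1.38, 1.24], [0.06, 2.45], [-1.56, 4.7], [0.09, 2.05], [-2.69, 2.69]. Speed limits (rad/s): [2.57, 2.57, 3.14, 3.14, 3.14, 3.14, 3.14].

### API

Orientations are given as [roll, pitch, yaw] about the fixed x, y, z axes, in that order (R = Rz(yaw) Ry(pitch) Rx(roll)).
In Python, from cell import ctrl, vision gives the robot as it stands. The module is installed in compiled form; this text tells all that it offers.
- The arm moves only by the shell command python3 -m inch 'ROWS'. ROWS is JSON, a list of rows, each an object of numbers: "fingers": the opening, from -1 (shut) to 1 (fully open); "tx", "ty", "tz": the shift along the tool's x, y, z scaled (see below); "rx", "ry", "rz": the turn, a rotation vector about the tool's x, y, z scaled (see below). A call has 1 to 8 rows; each row shifts and turns the commanded pose from where the row before left it, along the tool's axes as they then stand; what a row does not reach is not made up. The controller multiplies each number of a shift by 30 mm and each number of a turn by 5 degrees. A row lasts 1/10 s, in which the tool goes at most 50 mm and 8.59 degrees, less where a joint would pass 70% of its speed; a pose out of reach is approached as far as the arm can. A call with a number of a shift or a turn outside -1 to 1 is refused whole. A call with a gripper value outside its range is refused whole. The fingers move at their own pace and stop on an object; the grip force is fixed at half the most. Time passes only in rows, so rows that do not move let the fingers close. It gives the time, the measured TCP pose, the force and the opening at its end, in the units of the state.
- ctrl.observe(): the state, without advancing time (a new reading comes with each control period).
- vision.snapshot(name): name is "side" or "top" or "wrist"; returns a dict with "pixels" (400x640x3 uint8, red, green, blue), "depth" (400x640 float32, m along the optical axis (not along the pixel's ray), 0 where there is no reading), "camera_matrix" (3x3 intrinsics, pixels), "position" and "orientation" of the camera in the world. Camera axes: x right, y up, looking along -z (the intrinsics and any distortion apply to the point x, -y, -z); pixel columns grow to the right and rows downward; lengths in m; the calibration is good to about 2 mm. A picture is of the moment at which its call begins.
- ctrl.finish_job(): hands the job in, once; it reports no verdict.
The state is a dict: "time": time; "joint_positions": joint angles; "dq": joint speeds; "effort": joint torques, N m; "position": TCP position; "tcp_rot": TCP orientation; "contact_force": force on the tool from outside, world axes, zero at the start; "torque": the same for the moment, N m; "grip_width": finger opening in m.
Only numpy, scipy, OpenCV 4.12 (cv2) and the standard library are available. Lean on these libraries where they do the work, as an engineer would, in place of code of your own. Each camera call takes 0.05 s, during which the arm holds its last target. There are 200 camera calls.

## Working session

There is one attempt and no reset: what is moved stays moved. The work goes in short steps, Python scripts to look and compute and a shell command to move; the robot and the scene stay as the last step left them, time stands still between calls to the robot, and variables do not carry over. Pictures are saved under pics/ and viewed, on a budget of 10 in all, crops included, one or two more only if the job needs it, and the job is handed in when it is done.

```bash
mkdir -p pics
cat > h.py <<'E'
import numpy as np, cv2
from cell import ctrl, vision
from scipy.spatial.transform import Rotation as R
def snap(n):
    s=vision.snapshot(n); np.savez(f'{n}.npz',**{k:np.array(v) for k,v in s.items()}); return s
def rot(o):
    o=np.array(o,float)
    if o.shape==(3,3): return o
    return R.from_euler('xyz',o).as_matrix() if o.size==3 else R.from_quat(o).as_matrix()
def cloud(s):
    K=np.array(s['camera_matrix']); d=np.array(s['depth']); v,u=np.mgrid[0:d.shape[0],0:d.shape[1]]
    p=np.stack([(u-K[0,2])/K[0,0]*d,-(v-K[1,2])/K[1,1]*d,-d],-1)
    P=p@rot(s['orientation']).T+np.array(s['position']); P[d==0]=np.nan; return P
def save(s,n): cv2.imwrite(f'pics/{n}.png',np.array(s['pixels'])[:,:,::-1])
E
python3 - <<'E'
from h import *
print(ctrl.observe())
for n in ('top','side'):
    s=snap(n); save(s,n+'0'); print(n,s['position'],s['orientation'],s['camera_matrix'],[k for k in s])
E
```

```text
{'time': 0.0, 'joint_positions': array([ 1.24310527,  0.32183099, -0.07011947,  1.45166874,  0.02260276,
        1.37080178, -0.05689873]), 'dq': array([-1.25468802e-03,  8.93068598e-04, -5.47806142e-05, -7.04154077e-05,
       -1.46855612e-03, -9.50912619e-04,  4.18445347e-04]), 'effort': array([-1.53342253e-04, -4.91274619e+01, -4.03958475e-01, -3.12529314e+01,
       -6.37789420e-02,  4.36821766e-02,  1.80785332e-04]), 'position': array([ 0.21770102, -0.61201281,  0.29115961]), 'tcp_rot': array([-3.13967364e+00,  9.00524183e-05,  3.41856368e-01]), 'contact_force': array([ 0.13570044,  0.14784222, -0.43926952]), 'torque': array([-0.03374247,  0.0386745 , -0.01761478]), 'grip_width': 0.08701322080392954}
top [ 0.48536958 -0.01761488  0.9669211 ] [ 0.1198224  -0.03598428 -1.58481841] [[369.8943576    0.         319.42398652]
 [  0.         369.8943576  200.37189509]
 [  0.           0.           1.        ]] ['pixels', 'depth', 'camera_matrix', 'position', 'orientation']
side [0.29712392 0.46181093 0.81218897] [ 0.66999023  0.00679814 -2.61287926] [[454.05838858   0.         319.13671702]
 [  0.         454.05838858 194.79376281]
 [  0.           0.           1.        ]] ['pixels', 'depth', 'camera_matrix', 'position', 'orientation']
```

View pics/top0.png

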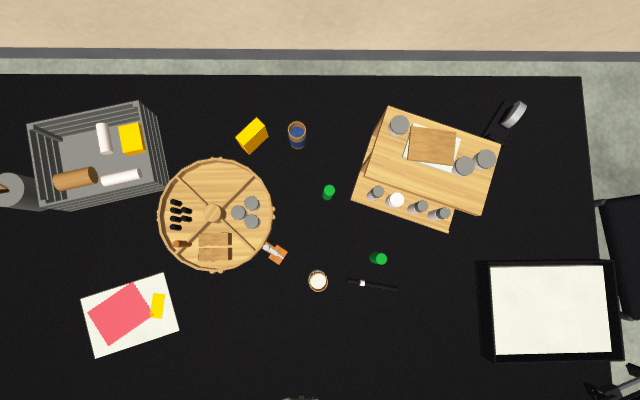

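View pics/side0.png

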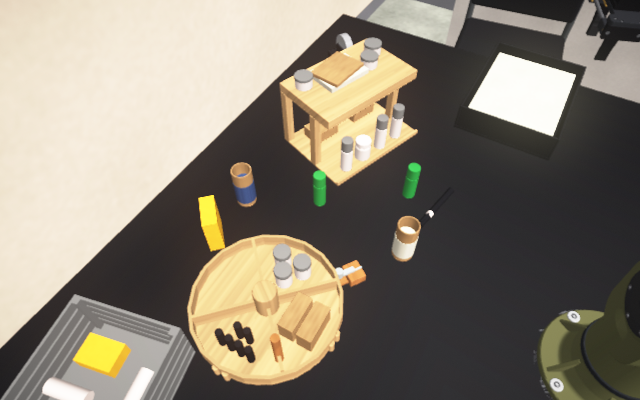

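Top: the caddy centre is about (215,213) px, with the empty bay facing up, the post at (180,243) and the catch at (275,252). The row runs glue (376,192), pot (396,200), glue (420,207), glue (442,213). The green look-alikes are at (329,192) and (379,259). Next I measure these.

```bash
cat > m.py <<'E'
from h import *
def ray(s,uv,z):
    K=np.array(s['camera_matrix']);p=np.array(s['position']);d=rot(s['orientation'])@np.array([(uv[0]-K[0,2])/K[0,0],-(uv[1]-K[1,2])/K[1,1],-1]);return p+d*(z-p[2])/d[2]
E
python3 - <<'E'
from m import *
s=dict(np.load('top.npz')); P=cloud(s); px=s['pixels']; hsv=cv2.cvtColor(px,cv2.COLOR_RGB2HSV)
def pr(n,v): print(n,np.round(v,4))
pr('table',[np.nanmedian(P[330:390,330:460,2])])
# rim: points of height .05-.062 around caddy
reg=np.zeros(P.shape[:2],bool); reg[150:280,150:280]=1
m=reg&(P[...,2]>.05)&(P[...,2]<.064)
q=P[m]; c0=np.median(q,0)
# fit circle outer: iterate
from scipy.optimize import least_squares
c=np.array([.45,.25]); 
for _ in range(8):
    r=np.hypot(*(q[:,:2]-c).T); k=(r>.126)&(r<.15)
    c=least_squares(lambda t:np.hypot(*(q[k,:2]-t).T)-.135,c,loss='soft_l1',f_scale=.003).x
pr('caddy c',c); print(k.sum())
# hub
hm=reg&(P[...,2]>.086)&(P[...,2]<.098)&(np.hypot(P[...,0]-c[0],P[...,1]-c[1])<.04); pr('hub',np.median(P[hm],0)); print(hm.sum())
# post
pm=reg&(P[...,2]>.1)&(P[...,2]<.135); v,u=np.nonzero(pm); print('post',list(zip(u,v)),np.round(P[pm],3)[:12])
# catch
cm=np.zeros_like(reg);cm[235:270,262:295]=1
cm&=(P[...,2]>.012)&(P[...,2]<.035); pr('catch med',np.median(P[cm],0)); print(cm.sum())
a=P[cm][:,:2]; box=cv2.minAreaRect(a.astype(np.float32)); print(box)
# row
for n,(u,v) in dict(A=(376,190),pot=(396,199),B=(420,205),C=(442,212)).items():
    w=P[v-7:v+8,u-9:u+10]; zz=w[...,2]; h=.058 if n=='pot' else .096
    k=abs(zz-h)<.008; x=w[k]; pr(n,[*np.median(x,0),k.sum(),np.nanmax(zz)]); 
    if k.sum()>4: print('  ext',np.round([x[:,0].min(),x[:,0].max(),x[:,1].min(),x[:,1].max()],4))
# riser top
t=np.zeros_like(reg);t[90:240,340:520]=1;t&=(abs(P[...,2]-.174)<.006); b=cv2.minAreaRect(P[t][:,:2].astype(np.float32)); pr('riser box',cv2.boxPoints(b)); print(b)
E
```

```text
table [0.0006]
caddy c [0.4849 0.2351]
149
hub [0.4891 0.2665 0.0906]
9
post [(np.int64(150), np.int64(152)), (np.int64(150), np.int64(153)), (np.int64(150), np.int64(154)), (np.int64(150), np.int64(155)), (np.int64(150), np.int64(156)), (np.int64(150), np.int64(157)), (np.int64(150), np.int64(158)), (np.int64(151), np.int64(158)), (np.int64(150), np.int64(159)), (np.int64(151), np.int64(159)), (np.int64(150), np.int64(160)), (np.int64(151), np.int64(160)), (np.int64(150), np.int64(161)), (np.int64(151), np.int64(161)), (np.int64(150), np.int64(162)), (np.int64(151), np.int64(162)), (np.int64(152), np.int64(162)), (np.int64(150), np.int64(163)), (np.int64(151), np.int64(163)), (np.int64(152), np.int64(163)), (np.int64(150), np.int64(164)), (np.int64(151), np.int64(164)), (np.int64(152), np.int64(164)), (np.int64(150), np.int64(165)), (np.int64(151), np.int64(165)), (np.int64(152), np.int64(165)), (np.int64(150), np.int64(166)), (np.int64(151), np.int64(166)), (np.int64(152), np.int64(166)), (np.int64(150), np.int64(167)), (np.int64(151), np.int64(167)), (np.int64(152), np.int64(167))
[... 4769 characters left out ...]
50
((0.47646865248680115, 0.07036804407835007), (0.0790342316031456, 0.041505780071020126), 50.7172966003418)
A [ 6.110e-01 -1.904e-01  9.660e-02  1.040e+02  1.681e-01]
  ext [ 0.5985  0.6233 -0.2037 -0.1777]
pot [ 5.958e-01 -2.436e-01  5.860e-02  1.750e+02  6.390e-02]
  ext [ 0.5784  0.614  -0.2613 -0.2266]
B [ 5.740e-01 -2.957e-01  9.650e-02  1.100e+02  1.710e-01]
  ext [ 0.5616  0.5866 -0.3115 -0.2832]
C [ 5.566e-01 -3.481e-01  9.650e-02  1.100e+02  1.749e-01]
  ext [ 0.5444  0.571  -0.3633 -0.3359]
riser box [[ 0.5431 -0.4   ]
 [ 0.7046 -0.4577]
 [ 0.7956 -0.2034]
 [ 0.6341 -0.1456]]
((0.6693500876426697, -0.3016642928123474), (0.2701624035835266, 0.17158035933971405), 70.31774139404297)
```

Run:
```python
from m import *
a=cv2.imread('pics/top0.png')[140:290,145:475]
b=cv2.imread('pics/side0.png')[80:400,180:440]
cv2.imwrite('pics/crop1.png',np.vstack([cv2.resize(a,None,fx=2.4,fy=2.4,interpolation=cv2.INTER_CUBIC)]))
```

```text
(no output)
```

View pics/crop1.png

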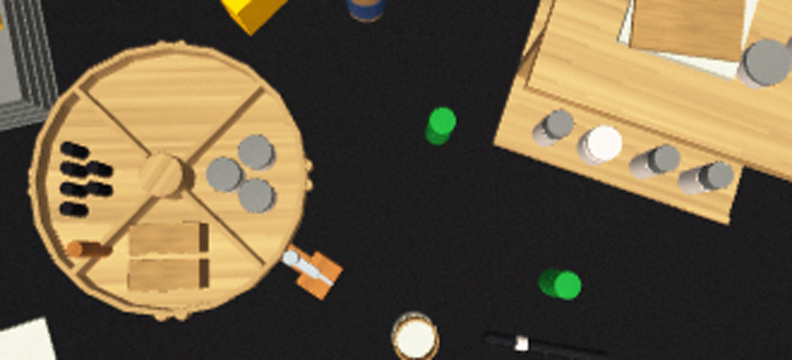

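```bash
cat > caddy.py <<'E'
from m import *
from scipy.optimize import least_squares
def measure(s,c=np.array([.48,.265])):
    P=cloud(s); z=P[...,2]
    m=(abs(z-.057)<.004)
    for _ in range(6):
        r=np.hypot(P[...,0]-c[0],P[...,1]-c[1]); q=P[m&(r>.129)&(r<.141)][:,:2]
        c=least_squares(lambda t:np.hypot(*(q-t).T)-.135,c,loss='soft_l1',f_scale=.002).x
    r=np.hypot(P[...,0]-c[0],P[...,1]-c[1])
    h=np.median(P[(abs(z-.091)<.004)&(r<.035)],0) 
    w=P[(abs(z-.124)<.006)&(abs(r-.1)<.03)]; post=(w.max(0)+w.min(0))/2 if len(w) else np.full(3,np.nan)
    return c,len(q),h,post,len(w)
E
python3 - <<'E'
from caddy import *
s=dict(np.load('top.npz'))
c,n,h,post,k=measure(s); print(c,n,h,post,k, np.hypot(*(post[:2]-c)))
print('hub ray',ray(s,(212,213),.092),'post ray',ray(s,(177.5,244),.125))
hsv=cv2.cvtColor(s['pixels'],cv2.COLOR_RGB2HSV); m=cv2.inRange(hsv,(5,150,120),(16,255,255)); m[:235]=0;m[275:]=0;m[:,:262]=0;m[:,295:]=0
M=cv2.moments(m,True); uv=(M['m10']/M['m00'],M['m01']/M['m00']); b=ray(s,uv,.022);print('block',uv,m.sum()/255,b,np.hypot(*(b[:2]-c)),np.degrees(np.arctan2(*(b[:2]-c)[::-1])))
v=cv2.boxPoints(cv2.minAreaRect(np.argwhere(m)[:,::-1].astype(np.float32)));
for p in v: print(p,ray(s,p,.022)[:2])
print('post ang',np.degrees(np.arctan2(*(post[:2]-c)[::-1])))
s=dict(np.load('side.npz'));print('side',measure(s))
E
```

```text
[0.4800708  0.26319823] 40 [0.49258165 0.26642486 0.08988911] [nan nan nan] 0 nan
hub ray [0.56289129 0.2023846  0.092     ] post ray [0.49139657 0.26890076 0.125     ]
block (276.73655913978496, 253.46774193548387) 186.0 [0.46498074 0.05632792 0.022     ] 0.20741995175149872 -94.17202390078056
[258.6923  251.46152] [0.47065453 0.10159709]
[267.46152 238.30766] [0.50331579 0.07970481]
[287.30765 251.53842] [0.46940932 0.0297329 ]
[278.53842 264.69226] [0.43699342 0.05182541]
post ang nan
side (array([0.48025217, 0.26486167]), 123, array([0.48778644, 0.27558737, 0.09087329]), array([nan, nan, nan]), 0)
```

```bash
sed -i 's/\[.48,.265\]/[.563,.202]/' caddy.py
python3 - <<'E'
from caddy import *
c0=None
for n in ('top','side'):
    s=dict(np.load(n+'.npz')); c,k,h,post,kk=measure(s)
    d=post[:2]-c; print(n,c,k,h,post,kk,np.hypot(*d),np.degrees(np.arctan2(d[1],d[0])))
    if n=='top':
        for uv in ((276.7,253.5),(278,252)):
            b=ray(s,uv,.022);e=b[:2]-c; print('block',b,np.hypot(*e),np.degrees(np.arctan2(e[1],e[0])))
    P=cloud(s); z=P[...,2]; r=np.hypot(P[...,0]-c[0],P[...,1]-c[1]); a=np.degrees(np.arctan2(P[...,1]-c[1],P[...,0]-c[0]))
    m=(abs(z-.0650)<.0025)&(r>.035)&(r<.128); print(np.histogram(a[m]%90,18,(0,90))[0])
    m=(abs(z-.022)<.004)&(r>.164)&(r<.2)&(P[...,0]<c[0]); print('blk',m.sum(),np.median(P[m],0),np.median(a[m]),np.median(r[m]))
E
```

```text
top [0.56423476 0.20304753] 914 [0.56285993 0.20236359 0.09290366] [0.49259949 0.27195043 0.123726  ] 44 0.09939427477594964 136.11382002295278
block [0.4649016  0.05641976 0.022     ] 0.17710669255873038 -124.11572604399555
block [0.46859913 0.05315178 0.022     ] 0.1778058197986196 -122.5384562981362
[  2   3   2   7   9   4   4   1 102 209   3   0   0   0   1   2   2   4]
blk 177 [0.461049   0.05298106 0.02302555] -124.01871577286067 0.1830133612183347
side [0.56505427 0.20213485] 1808 [0.56465094 0.20302213 0.09144221] [0.49270792 0.27172129 0.12252343] 89 0.10038061370759908 136.11398632191157
[ 10  22  17   8  13   0   0   0 184 410   9   4   8  14  22  21  13  30]
blk 262 [0.4599892  0.05202823 0.02171303] -125.6032575293766 0.18377660299028964
```

Two views agree: axis (0.5645, 0.2025), post (0.4925, 0.272) at 136°, catch at about −124.5°. So the post must turn clockwise by about 125° to reach 10.5°. I'll write a small dead-reckoning helper for planning.

```bash
cat > sim.py <<'E'
from m import *
def sim(rows,p,o):
    p=np.array(p,float);Q=R.from_euler('xyz',o)
    for n,r in rows:
        for _ in range(n):
            g=lambda a:np.array([r.get(a+k,0) for k in 'xyz'])
            p=p+Q.apply(g('t')*.03); Q=Q*R.from_rotvec(np.radians(5*g('r')))
    return p,Q.as_euler('xyz')
def local(target,o): # world shift -> tool rows units
    return R.from_euler('xyz',o).inv().apply(np.array(target))/.03
E
python3 - <<'E'
from sim import *
o=ctrl.observe(); p,e=o['position'],o['tcp_rot']
for k in (24,25,26,27,28,29,30):
    q,f=sim([(8,dict(tx=.5,ty=-.6,rz=-.1)),(k,dict(tx=1,rz=-.68))],p,e); print(k,q,np.degrees(f),np.hypot(*q[:2]))
E
```

```text
24 [0.58027932 0.15279767 0.2922331 ] [-1.79986442e+02 -9.72380248e-02  1.05186103e+02] 0.6000593393929722
25 [0.57242067 0.18175003 0.29228402] [-1.79992233e+02 -9.78709557e-02  1.08586108e+02] 0.6005818007102012
26 [0.5628588  0.21018536 0.29233526] [-1.79998051e+02 -9.81593469e-02  1.11986113e+02] 0.600822698528926
27 [0.55162736 0.23800355 0.29238666] [ 1.79996125e+02 -9.81021830e-02  1.15386118e+02] 0.6007815235553806
28 [0.53876589 0.26510669 0.29243802] [ 1.79990313e+02 -9.76996654e-02  1.18786123e+02] 0.6004583627797337
29 [0.52431967 0.29139935 0.29248918] [ 1.79984536e+02 -9.69532110e-02  1.22186128e+02] 0.5998538995784938
30 [0.50833955 0.31678898 0.29253994] [ 1.79978813e+02 -9.58654476e-02  1.25586133e+02] 0.5989694145168241
```

```bash
A='{"tx":0.5,"ty":-0.8,"rz":-0.1}'; 
python3 -m inch '[{"tx":0.5,"ty":-0.8,"rz":-0.1},{"tx":0.5,"ty":-0.8,"rz":-0.1},{"tx":0.5,"ty":-0.8,"rz":-0.1},{"tx":0.5,"ty":-0.8,"rz":-0.1},{"tx":0.5,"ty":-0.8,"rz":-0.1},{"tx":0.5,"ty":-0.8,"rz":-0.1},{"tx":0.5,"ty":-0.8,"rz":-0.1}]'
python3 -m inch '[{"tx":1,"rz":-0.68},{"tx":1,"rz":-0.68},{"tx":1,"rz":-0.68},{"tx":1,"rz":-0.68},{"tx":1,"rz":-0.68},{"tx":1,"rz":-0.68},{"tx":1,"rz":-0.68},{"tx":1,"rz":-0.68}]'
python3 -m inch '[{"tx":1,"rz":-0.68},{"tx":1,"rz":-0.68},{"tx":1,"rz":-0.68},{"tx":1,"rz":-0.68},{"tx":1,"rz":-0.68},{"tx":1,"rz":-0.68},{"tx":1,"rz":-0.68},{"tx":1,"rz":-0.68}]'
python3 - <<'E'
from sim import *
o=ctrl.observe();p,e=o['position'],o['tcp_rot']; print(o['time'],p,np.degrees(e),o['joint_positions'])
for k in range(8,14): 
    q,f=sim([(k,dict(tx=1,rz=-.68))],p,e); print(k,q,np.degrees(f)[2])
E
```

```text
0.1 [ 0.21770316 -0.61205695  0.29127178] [-1.79902008e+02  6.05820234e-03  1.95861202e+01] [ 1.24305959  0.32173716 -0.07004552  1.45156554  0.0225998   1.37078938
 -0.05688544]
8 [ 0.42048049 -0.48786248  0.29133104] 46.78608406790852
9 [ 0.44102221 -0.46599842  0.29135167] 50.18608090984173
10 [ 0.4602311  -0.44295459  0.29137506] 53.58607823123894
11 [ 0.47803952 -0.41881211  0.29140112] 56.986076069785476
12 [ 0.4943848  -0.39365597  0.29142976] 60.386074455890906
13 [ 0.50920939 -0.36757474  0.29146089] 63.78607341226114invalid input at $[0]: expected keys fingers, tx, ty, tz, rx, ry, rz
invalid input at $[0]: expected keys fingers, tx, ty, tz, rx, ry, rz
invalid input at $[0]: expected keys fingers, tx, ty, tz, rx, ry, rz
```

```bash
python3 -m inch '[{"fingers":1,"tx":0.5,"ty":-0.8,"tz":0,"rx":0,"ry":0,"rz":-0.1},{"fingers":1,"tx":0.5,"ty":-0.8,"tz":0,"rx":0,"ry":0,"rz":-0.1},{"fingers":1,"tx":0.5,"ty":-0.8,"tz":0,"rx":0,"ry":0,"rz":-0.1},{"fingers":1,"tx":0.5,"ty":-0.8,"tz":0,"rx":0,"ry":0,"rz":-0.1},{"fingers":1,"tx":0.5,"ty":-0.8,"tz":0,"rx":0,"ry":0,"rz":-0.1},{"fingers":1,"tx":0.5,"ty":-0.8,"tz":0,"rx":0,"ry":0,"rz":-0.1},{"fingers":1,"tx":0.5,"ty":-0.8,"tz":0,"rx":0,"ry":0,"rz":-0.1}]'
python3 -m inch '[{"fingers":1,"tx":1,"ty":0,"tz":0,"rx":0,"ry":0,"rz":-0.68},{"fingers":1,"tx":1,"ty":0,"tz":0,"rx":0,"ry":0,"rz":-0.68},{"fingers":1,"tx":1,"ty":0,"tz":0,"rx":0,"ry":0,"rz":-0.68},{"fingers":1,"tx":1,"ty":0,"tz":0,"rx":0,"ry":0,"rz":-0.68},{"fingers":1,"tx":1,"ty":0,"tz":0,"rx":0,"ry":0,"rz":-0.68},{"fingers":1,"tx":1,"ty":0,"tz":0,"rx":0,"ry":0,"rz":-0.68},{"fingers":1,"tx":1,"ty":0,"tz":0,"rx":0,"ry":0,"rz":-0.68},{"fingers":1,"tx":1,"ty":0,"tz":0,"rx":0,"ry":0,"rz":-0.68}]'
python3 -m inch '[{"fingers":1,"tx":1,"ty":0,"tz":0,"rx":0,"ry":0,"rz":-0.68},{"fingers":1,"tx":1,"ty":0,"tz":0,"rx":0,"ry":0,"rz":-0.68},{"fingers":1,"tx":1,"ty":0,"tz":0,"rx":0,"ry":0,"rz":-0.68},{"fingers":1,"tx":1,"ty":0,"tz":0,"rx":0,"ry":0,"rz":-0.68},{"fingers":1,"tx":1,"ty":0,"tz":0,"rx":0,"ry":0,"rz":-0.68},{"fingers":1,"tx":1,"ty":0,"tz":0,"rx":0,"ry":0,"rz":-0.68},{"fingers":1,"tx":1,"ty":0,"tz":0,"rx":0,"ry":0,"rz":-0.68},{"fingers":1,"tx":1,"ty":0,"tz":0,"rx":0,"ry":0,"rz":-0.68}]'
python3 - <<'E'
from sim import *
o=ctrl.observe();p,e=o['position'],o['tcp_rot']; print(o['time'],p,np.degrees(e),o['joint_positions'])
for k in range(8,14): 
    q,f=sim([(k,dict(tx=1,rz=-.68))],p,e); print(k,q,np.degrees(f)[2])
E
```

```text
time: 0.8
position: [0.2554, -0.4165, 0.2918]
tcp_rot: [-3.141, 0.0, 0.403]
contact_force: [0.5, -0.8, 0.2]
grip_width: 0.0869
time: 1.6
position: [0.4508, -0.2806, 0.2918]
tcp_rot: [-3.141, 0.0, 0.88]
contact_force: [0.5, -0.2, 0.5]
grip_width: 0.0872
time: 2.4
position: [0.5613, -0.0702, 0.2917]
tcp_rot: [-3.141, -0.0, 1.355]
contact_force: [0.1, 0.3, -0.5]
grip_width: 0.0867
2.4 [ 0.56131172 -0.07019164  0.29173802] [-1.79958320e+02 -1.69224621e-04  7.76145888e+01] [ 0.62575762  0.18915654 -0.61815963  1.64762783  0.11198771  1.34130737
 -0.22574792]
8 [0.56332625 0.16758737 0.29177437] 104.81458262957624
9 [0.55565549 0.19659012 0.29178443] 108.21458215666432
10 [0.54627819 0.22508689 0.29179561] 111.61458177761925
11 [0.53522736 0.25297737 0.29180789] 115.0145814977738
12 [0.52254189 0.28016338 0.29182122] 118.41458132106517
13 [0.50826645 0.3065492  0.29183554] 121.81458124997944
```

```bash
python3 -m inch '[{"fingers":1,"tx":0.9,"ty":0,"tz":0,"rx":0,"ry":0,"rz":-1},{"fingers":1,"tx":0.9,"ty":0,"tz":0,"rx":0,"ry":0,"rz":-1},{"fingers":1,"tx":0.9,"ty":0,"tz":0,"rx":0,"ry":0,"rz":-1},{"fingers":1,"tx":0.9,"ty":0,"tz":0,"rx":0,"ry":0,"rz":-1},{"fingers":1,"tx":0.9,"ty":0,"tz":0,"rx":0,"ry":0,"rz":-1},{"fingers":1,"tx":0.9,"ty":0,"tz":0,"rx":0,"ry":0,"rz":-1},{"fingers":1,"tx":0.9,"ty":0,"tz":0,"rx":0,"ry":0,"rz":-1},{"fingers":1,"tx":0.9,"ty":0,"tz":0,"rx":0,"ry":0,"rz":-1}]'
python3 -m inch '[{"fingers":1,"tx":0.6,"ty":0,"tz":0,"rx":0,"ry":0,"rz":-0.9},{"fingers":1,"tx":0.6,"ty":0,"tz":0,"rx":0,"ry":0,"rz":-0.9},{"fingers":1,"tx":0.6,"ty":0,"tz":0,"rx":0,"ry":0,"rz":-0.9},{"fingers":1,"tx":0.6,"ty":0,"tz":0,"rx":0,"ry":0,"rz":-0.9},{"fingers":1,"tx":0,"ty":0,"tz":0,"rx":0,"ry":0,"rz":0}]'
python3 - <<'E'
from sim import *
o=ctrl.observe();p,e=o['position'],o['tcp_rot']; print(o['time'],p,np.degrees(e),o['joint_positions'])
print(local(np.array([.4925,.272,.156])-p,e))
E
```

```text
time: 3.2
position: [0.5423, 0.1406, 0.2917]
tcp_rot: [-3.141, -0.0, 2.054]
contact_force: [0.8, 1.3, -0.2]
grip_width: 0.0869
time: 3.7
position: [0.5006, 0.2014, 0.2921]
tcp_rot: [-3.141, -0.001, 2.369]
contact_force: [-0.4, 0.6, 0.2]
grip_width: 0.0869
3.7 [0.50056299 0.20136531 0.29214938] [-1.79980978e+02 -3.85465521e-02  1.35755723e+02] [ 0.39888212  0.16955705 -0.91193553  1.70062782  0.13695614  1.33916159
  0.26084206]
[1.83225499 1.50067325 4.53904839]
```

```bash
python3 -m inch '[{"fingers":1,"tx":0.6,"ty":0.5,"tz":0,"rx":0,"ry":0,"rz":0},{"fingers":1,"tx":0.6,"ty":0.5,"tz":0,"rx":0,"ry":0,"rz":0},{"fingers":1,"tx":0.6,"ty":0.5,"tz":0.5,"rx":0,"ry":0,"rz":0},{"fingers":1,"tx":0,"ty":0,"tz":0.9,"rx":0,"ry":0,"rz":0},{"fingers":1,"tx":0,"ty":0,"tz":0.9,"rx":0,"ry":0,"rz":0},{"fingers":0.5,"tx":0,"ty":0,"tz":0.8,"rx":0,"ry":0,"rz":0},{"fingers":0.2,"tx":0,"ty":0,"tz":0.8,"rx":0,"ry":0,"rz":0},{"fingers":0,"tx":0,"ty":0,"tz":0.6,"rx":0,"ry":0,"rz":0}]'
python3 -m inch '[{"fingers":-0.5,"tx":0,"ty":0,"tz":0,"rx":0,"ry":0,"rz":0},{"fingers":-0.5,"tx":0,"ty":0,"tz":0,"rx":0,"ry":0,"rz":0},{"fingers":-0.5,"tx":0,"ty":0,"tz":0,"rx":0,"ry":0,"rz":0},{"fingers":-0.5,"tx":0,"ty":0,"tz":0,"rx":0,"ry":0,"rz":0}]'
python3 - <<'E'
from caddy import *
o=ctrl.observe(); print(o['position'],np.degrees(o['tcp_rot']),o['joint_positions'])
s=snap('side'); save(s,'side1');
E
```

```text
time: 4.5
position: [0.4958, 0.2672, 0.1551]
tcp_rot: [-3.139, -0.0, 2.361]
contact_force: [0.3, -1.0, -0.3]
grip_width: 0.0704
time: 4.9
position: [0.4962, 0.2691, 0.1584]
tcp_rot: [3.14, 0.001, 2.364]
contact_force: [0.3, 0.9, -0.1]
grip_width: 0.039
[0.49623593 0.26906277 0.15839266] [1.79899651e+02 6.17392316e-02 1.35445379e+02] [ 0.20749989  0.37528733 -0.88849076  1.80089384  0.32303975  1.11651272
  0.00242232]
```

View pics/side1.png

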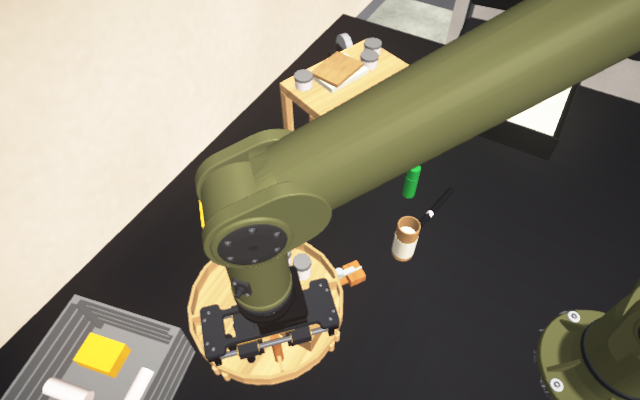

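```bash
python3 -m inch '[{"fingers":-0.55,"tx":0.15,"ty":0,"tz":0,"rx":0,"ry":0,"rz":0},{"fingers":-0.55,"tx":0,"ty":0,"tz":0,"rx":0,"ry":0,"rz":0},{"fingers":-0.55,"tx":0,"ty":0,"tz":0,"rx":0,"ry":0,"rz":0}]'
python3 -m inch '[{"fingers":-0.55,"tx":-0.01,"ty":0.29,"tz":0,"rx":0,"ry":0,"rz":1},{"fingers":-0.55,"tx":-0.01,"ty":0.29,"tz":0,"rx":0,"ry":0,"rz":1},{"fingers":-0.55,"tx":-0.01,"ty":0.29,"tz":0,"rx":0,"ry":0,"rz":1},{"fingers":-0.55,"tx":-0.01,"ty":0.29,"tz":0,"rx":0,"ry":0,"rz":1},{"fingers":-0.55,"tx":-0.01,"ty":0.29,"tz":0,"rx":0,"ry":0,"rz":1},{"fingers":-0.55,"tx":-0.01,"ty":0.29,"tz":0,"rx":0,"ry":0,"rz":1}]'
python3 - <<'E'
from caddy import *
o=ctrl.observe(); p=o['position']; d=p[:2]-[.5645,.2025]; print(p,np.degrees(o['tcp_rot']),np.hypot(*d),np.degrees(np.arctan2(d[1],d[0])),o['joint_positions'])
s=snap('top'); print(measure(s))
E
```

```text
time: 5.25
position: [0.4921, 0.2723, 0.1574]
tcp_rot: [3.141, 0.0, 2.365]
contact_force: [-0.4, 0.2, -0.4]
grip_width: 0.021
time: 5.85
position: [0.536, 0.2985, 0.1568]
tcp_rot: [-3.139, 0.001, 1.838]
contact_force: [-3.8, -1.0, 3.6]
grip_width: 0.0198
[0.53600237 0.29850558 0.15684286] [-1.79862186e+02  3.92185714e-02  1.05290515e+02] 0.10014582730182357 106.53262971717346 [ 0.05135806  0.45025067 -0.75513012  1.67934094  0.33291465  1.14794769
 -0.52649941]
(array([0.56431881, 0.20309872]), 660, array([0.5629094 , 0.20224275, 0.09278698]), array([0.54180778, 0.29342644, 0.12461546]), 13)
```

```bash
python3 -m inch '[{"fingers":-0.55,"tx":-0.01,"ty":0.29,"tz":0,"rx":0,"ry":0,"rz":1},{"fingers":-0.55,"tx":-0.01,"ty":0.29,"tz":0,"rx":0,"ry":0,"rz":1},{"fingers":-0.55,"tx":-0.01,"ty":0.29,"tz":0,"rx":0,"ry":0,"rz":1},{"fingers":-0.55,"tx":-0.01,"ty":0.29,"tz":0,"rx":0,"ry":0,"rz":1},{"fingers":-0.55,"tx":-0.01,"ty":0.29,"tz":0,"rx":0,"ry":0,"rz":1},{"fingers":-0.55,"tx":-0.01,"ty":0.29,"tz":0,"rx":0,"ry":0,"rz":1},{"fingers":-0.55,"tx":-0.01,"ty":0.29,"tz":0,"rx":0,"ry":0,"rz":1},{"fingers":-0.55,"tx":-0.01,"ty":0.29,"tz":0,"rx":0,"ry":0,"rz":1}]'
python3 -m inch '[{"fingers":-0.55,"tx":-0.01,"ty":0.29,"tz":0,"rx":0,"ry":0,"rz":1},{"fingers":-0.55,"tx":-0.01,"ty":0.29,"tz":0,"rx":0,"ry":0,"rz":1},{"fingers":-0.55,"tx":-0.01,"ty":0.29,"tz":0,"rx":0,"ry":0,"rz":1},{"fingers":-0.55,"tx":-0.01,"ty":0.29,"tz":0,"rx":0,"ry":0,"rz":1},{"fingers":-0.55,"tx":-0.01,"ty":0.29,"tz":0,"rx":0,"ry":0,"rz":1},{"fingers":-0.55,"tx":-0.01,"ty":0.29,"tz":0,"rx":0,"ry":0,"rz":1},{"fingers":-0.55,"tx":-0.01,"ty":0.29,"tz":0,"rx":0,"ry":0,"rz":1},{"fingers":-0.55,"tx":0,"ty":0,"tz":0,"rx":0,"ry":0,"rz":0}]'
cat > st.py <<'E'
from caddy import *
o=ctrl.observe(); p=o['position']; C=np.array([.5645,.2025]); d=p[:2]-C; print(o['time'],p,np.degrees(o['tcp_rot']),np.hypot(*d),np.degrees(np.arctan2(d[1],d[0])),o['joint_positions'])
s=snap('top');P=cloud(s); z=P[...,2]; r=np.hypot(*(P[...,:2]-C).transpose(2,0,1)); a=np.degrees(np.arctan2(P[...,1]-C[1],P[...,0]-C[0]))
m=(abs(z-.065)<.0025)&(r>.035)&(r<.128); h=np.histogram(a[m]%90,90,(0,90))[0]; i=h.argmax(); dd=(a[m]%90-i+45)%90-45; print('divider',i+np.median(dd[abs(dd)<4]),h.max(), 'want 10.5 (catch -124.5)')
w=measure(s); print('post',w[3:],np.degrees(np.arctan2(*(w[3][:2]-C)[::-1])))
E
python3 st.py
```

```text
time: 6.7
position: [0.6044, 0.2944, 0.157]
tcp_rot: [-3.141, -0.0, 1.142]
contact_force: [-0.9, 0.7, 1.2]
grip_width: 0.0195
time: 7.5
position: [0.6504, 0.2525, 0.1571]
tcp_rot: [3.14, 0.0, 0.531]
contact_force: [-0.4, -0.7, 0.1]
grip_width: 0.0197
7.5 [0.65037791 0.25254465 0.15706343] [1.79925117e+02 3.16843152e-03 3.04295596e+01] 0.09939558609720003 30.231144079912966 [-0.0869782   0.54752132 -0.44809169  1.45926183  0.24675145  1.19056701
 -1.60935455]
divider 29.23372819042836 53 want 10.5 (catch -124.5)
post (array([0.64031692, 0.25477746, 0.12456299]), 9) 34.58713043958905
```

```bash
python3 -m inch '[{"fingers":-0.55,"tx":-0.01,"ty":0.29,"tz":0,"rx":0,"ry":0,"rz":1},{"fingers":-0.55,"tx":-0.01,"ty":0.29,"tz":0,"rx":0,"ry":0,"rz":1},{"fingers":-0.55,"tx":-0.01,"ty":0.29,"tz":0,"rx":0,"ry":0,"rz":1},{"fingers":-0.55,"tx":0,"ty":0.15,"tz":0,"rx":0,"ry":0,"rz":0.5},{"fingers":-0.55,"tx":0,"ty":0.15,"tz":0,"rx":0,"ry":0,"rz":0.5},{"fingers":-0.55,"tx":0,"ty":0,"tz":0,"rx":0,"ry":0,"rz":0},{"fingers":-0.55,"tx":0,"ty":0,"tz":0,"rx":0,"ry":0,"rz":0}]'
python3 st.py
```

```text
time: 8.25
position: [0.6618, 0.2219, 0.1571]
tcp_rot: [-3.142, 0.0, 0.186]
contact_force: [-0.6, -0.1, -0.7]
grip_width: 0.0194
8.25 [0.66178365 0.22190964 0.15713227] [-1.79995776e+02  2.33722914e-02  1.06465304e+01] 0.09920101736139694 11.283263341770704 [-0.08907722  0.53639788 -0.37740997  1.45996881  0.2045559   1.18450472
 -1.88053198]
divider 10.545097273199502 42 want 10.5 (catch -124.5)
post (array([0.64852423, 0.23633986, 0.12513911]), 6) 21.936586630522573
```

```bash
python3 -m inch '[{"fingers":0,"tx":0,"ty":0,"tz":0,"rx":0,"ry":0,"rz":0},{"fingers":0,"tx":0,"ty":0,"tz":0,"rx":0,"ry":0,"rz":0},{"fingers":0,"tx":0,"ty":0,"tz":0,"rx":0,"ry":0,"rz":0},{"fingers":0,"tx":0,"ty":0,"tz":-0.7,"rx":0,"ry":0,"rz":0},{"fingers":0,"tx":0,"ty":0,"tz":-1,"rx":0,"ry":0,"rz":0},{"fingers":0,"tx":0,"ty":0,"tz":-1,"rx":0,"ry":0,"rz":0},{"fingers":0,"tx":0,"ty":0,"tz":-1,"rx":0,"ry":0,"rz":0},{"fingers":0,"tx":0,"ty":0,"tz":-1,"rx":0,"ry":0,"rz":0}]'
python3 st.py
python3 - <<'E'
from caddy import *
s=snap('top'); a=s['pixels'][130:300,140:310,::-1]; b=snap('side')['pixels'][:,:,::-1]
cv2.imwrite('pics/after.png',np.hstack([cv2.resize(a,(400,400)),b[:,150:550]]))
E
```

```text
time: 9.1
position: [0.662, 0.2215, 0.2995]
tcp_rot: [3.142, -0.0, 0.183]
contact_force: [0.7, 0.4, 0.3]
grip_width: 0.0437
9.1 [0.66201303 0.2215365  0.29947198] [ 1.79995449e+02 -2.06461173e-03  1.05069945e+01] 0.09935381177110139 11.04635593166376 [-0.08756855  0.44918656 -0.39219024  1.29187176  0.16844832  1.4325994
 -1.85505698]
divider 10.609416136178709 60 want 10.5 (catch -124.5)
post (array([0.66207672, 0.22127542, 0.12315618]), 40) 10.891564400877327
```

View pics/after.png

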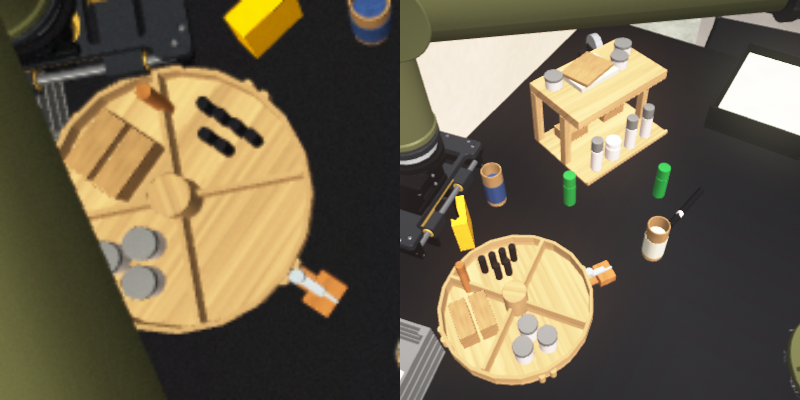

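The caddy is in its detent: divider at 10.6° against 10.5° wanted, and the empty bay faces the catch. The row is untouched. Next comes the first glue stick, C, at the right end, with the tool tilted 45° to reach in under the board.

```bash
cat > plan.py <<'E'
from sim import *
Y=np.radians(-19.3)
def tool(grasp,yaw,back=0,tilt=45):
    t=np.radians(tilt); f=np.array([np.cos(yaw),np.sin(yaw),0]); z=f*np.sin(t)+np.array([0,0,-np.cos(t)])
    y=np.array([np.sin(yaw),-np.cos(yaw),0]); Q=R.from_matrix(np.stack([np.cross(y,z),y,z],1))
    return np.array(grasp)-z*(.051+back),Q
def togo(p,Q):
    o=ctrl.observe(); c=R.from_euler('xyz',o['tcp_rot']); d=np.array(p)-o['position']
    return 'now %s shift(30mm, current axes) %s, turn(5deg) %s'%(np.round(o['position'],4),np.round(c.inv().apply(d)/.03,2),np.round(np.degrees((c.inv()*Q).as_rotvec())/5,2))
A=[.611,-.190,.068];C=[.5566,-.3483,.068]
u=np.array([np.cos(np.radians(-124.5)),np.sin(np.radians(-124.5))]);v=np.array([-u[1],u[0]]); ax=np.array([.5645,.2025])
P1=ax+.085*u+.028*v; P2=ax+.085*u-.028*v
YB=np.arctan2(v[1],v[0])
E
python3 - <<'E'
from plan import *
p,Q=tool(C,Y,.1); print(p,np.degrees(YB),P1,P2)
o=ctrl.observe(); e=o['tcp_rot']; q,f=sim([(6,dict(rz=1))],o['position'],e)
print(local(np.array([p[0],p[1],.25])-q,f))
s=dict(np.load('top.npz'))
for uv in ((329,189),(381,259)): print('green top',ray(s,uv,.092))
E
```

```text
[ 0.45582742 -0.31300995  0.17477312] -34.499999999999986 [0.539431  0.1165899] [0.49327994 0.14830865]
[-0.56337012 19.12713053  1.64561149]
green top [ 0.61753362 -0.07392061  0.092     ]
green top [ 0.44997121 -0.19363042  0.092     ]
```

```bash
python3 -m inch '[{"fingers":0,"tx":0,"ty":0,"tz":0,"rx":0,"ry":0,"rz":1},{"fingers":0,"tx":0,"ty":0,"tz":0,"rx":0,"ry":0,"rz":1},{"fingers":0,"tx":0,"ty":0,"tz":0,"rx":0,"ry":0,"rz":1},{"fingers":0,"tx":0,"ty":0,"tz":0,"rx":0,"ry":0,"rz":1},{"fingers":0,"tx":0,"ty":0,"tz":0,"rx":0,"ry":0,"rz":1},{"fingers":0,"tx":0,"ty":0,"tz":0,"rx":0,"ry":0,"rz":1}]'
python3 -m inch '[{"fingers":-0.15,"tx":0,"ty":1,"tz":0,"rx":0,"ry":0,"rz":0},{"fingers":-0.15,"tx":0,"ty":1,"tz":0,"rx":0,"ry":0,"rz":0},{"fingers":-0.15,"tx":0,"ty":1,"tz":0,"rx":0,"ry":0,"rz":0},{"fingers":-0.15,"tx":0,"ty":1,"tz":0,"rx":0,"ry":0,"rz":0},{"fingers":-0.15,"tx":0,"ty":1,"tz":0,"rx":0,"ry":0,"rz":0},{"fingers":-0.15,"tx":0,"ty":1,"tz":0,"rx":0,"ry":0,"rz":0},{"fingers":-0.15,"tx":0,"ty":1,"tz":0,"rx":0,"ry":0,"rz":0},{"fingers":-0.15,"tx":0,"ty":1,"tz":0,"rx":0,"ry":0,"rz":0}]'
python3 -m inch '[{"fingers":-0.15,"tx":0,"ty":1,"tz":0,"rx":0,"ry":0,"rz":0},{"fingers":-0.15,"tx":0,"ty":1,"tz":0,"rx":0,"ry":0,"rz":0},{"fingers":-0.15,"tx":0,"ty":1,"tz":0,"rx":0,"ry":0,"rz":0},{"fingers":-0.15,"tx":0,"ty":1,"tz":0,"rx":0,"ry":0,"rz":0},{"fingers":-0.15,"tx":0,"ty":1,"tz":0,"rx":0,"ry":0,"rz":0},{"fingers":-0.15,"tx":0,"ty":1,"tz":0,"rx":0,"ry":0,"rz":0},{"fingers":-0.15,"tx":0,"ty":1,"tz":0,"rx":0,"ry":0,"rz":0},{"fingers":-0.15,"tx":0,"ty":1,"tz":0,"rx":0,"ry":0,"rz":0}]'
python3 -m inch '[{"fingers":-0.15,"tx":0,"ty":1,"tz":0,"rx":0,"ry":0,"rz":0},{"fingers":-0.15,"tx":0,"ty":1,"tz":0,"rx":0,"ry":0,"rz":0},{"fingers":-0.15,"tx":0,"ty":1,"tz":0,"rx":0,"ry":0,"rz":0},{"fingers":-0.15,"tx":0,"ty":0,"tz":0,"rx":0,"ry":1,"rz":0},{"fingers":-0.15,"tx":0,"ty":0,"tz":0,"rx":0,"ry":1,"rz":0},{"fingers":-0.15,"tx":0,"ty":0,"tz":0,"rx":0,"ry":1,"rz":0},{"fingers":-0.15,"tx":0,"ty":0,"tz":0,"rx":0,"ry":1,"rz":0},{"fingers":-0.15,"tx":0,"ty":0,"tz":0,"rx":0,"ry":1,"rz":0}]'
python3 -m inch '[{"fingers":-0.15,"tx":0,"ty":0,"tz":0,"rx":0,"ry":1,"rz":0},{"fingers":-0.15,"tx":0,"ty":0,"tz":0,"rx":0,"ry":1,"rz":0},{"fingers":-0.15,"tx":0,"ty":0,"tz":0,"rx":0,"ry":1,"rz":0},{"fingers":-0.15,"tx":0,"ty":0,"tz":0,"rx":0,"ry":1,"rz":0},{"fingers":-0.15,"tx":0,"ty":0,"tz":0,"rx":0,"ry":0,"rz":0},{"fingers":-0.15,"tx":0,"ty":0,"tz":0,"rx":0,"ry":0,"rz":0}]'
python3 - <<'E'
from plan import *
print(ctrl.observe()['joint_positions']); print(togo(*tool(C,Y,.1)))
E
```

```text
time: 9.85
position: [0.6617, 0.2213, 0.2964]
tcp_rot: [3.14, 0.002, -0.344]
contact_force: [0.3, -0.0, 0.4]
grip_width: 0.0435
time: 10.65
position: [0.5808, -0.0059, 0.2968]
tcp_rot: [3.141, 0.002, -0.34]
contact_force: [0.6, -0.4, 0.1]
grip_width: 0.0367
time: 11.45
position: [0.5007, -0.2318, 0.2969]
tcp_rot: [3.142, 0.002, -0.34]
contact_force: [-0.4, 0.0, -0.1]
grip_width: 0.0368
time: 12.25
position: [0.4711, -0.3155, 0.297]
tcp_rot: [-3.142, -0.438, -0.341]
contact_force: [-0.6, 0.2, -0.5]
grip_width: 0.0371
time: 12.85
position: [0.4714, -0.3152, 0.2974]
tcp_rot: [-3.141, -0.783, -0.341]
contact_force: [-0.0, -0.3, 1.4]
grip_width: 0.0369
[ 0.5004509  -0.2448929   0.13947628  2.2002455  -0.41873573  0.46334547
 -0.95594703]
now [ 0.4714 -0.3152  0.2974] shift(30mm, current axes) [-3.25  0.11  2.53], turn(5deg) [ 0.02  0.03 -0.03]
```

```bash
python3 -m inch '[{"fingers":-0.15,"tx":-0.46,"ty":0.02,"tz":0.84,"rx":0,"ry":0,"rz":0},{"fingers":-0.15,"tx":-0.46,"ty":0.02,"tz":0.84,"rx":0,"ry":0,"rz":0},{"fingers":-0.15,"tx":-0.46,"ty":0.02,"tz":0.84,"rx":0,"ry":0,"rz":0},{"fingers":-0.15,"tx":-0.46,"ty":0.02,"tz":0.84,"rx":0,"ry":0,"rz":0},{"fingers":-0.15,"tx":-0.46,"ty":0.02,"tz":0.84,"rx":0,"ry":0,"rz":0},{"fingers":-0.15,"tx":0,"ty":0,"tz":0,"rx":0,"ry":0,"rz":0},{"fingers":-0.15,"tx":0,"ty":0,"tz":0,"rx":0,"ry":0,"rz":0}]'
python3 - <<'E'
from plan import *
print(ctrl.observe()['joint_positions']); print(togo(*tool(C,Y,0)))
s=snap('side'); cv2.imwrite('pics/pre.png',cv2.resize(s['pixels'][60:260,260:500,::-1],None,fx=3,fy=3))
E
```

```text
time: 13.55
position: [0.5077, -0.33, 0.1703]
tcp_rot: [-3.138, -0.785, -0.339]
contact_force: [1.0, 0.3, 0.9]
grip_width: 0.0365
[ 0.29015442  0.02094     0.35149294  2.26314075 -1.16456056  0.24035171
 -0.20489076]
now [ 0.5077 -0.33    0.1703] shift(30mm, current axes) [-1.18  0.04  1.94], turn(5deg) [-0.02  0.   -0.02]
```

View pics/pre.png

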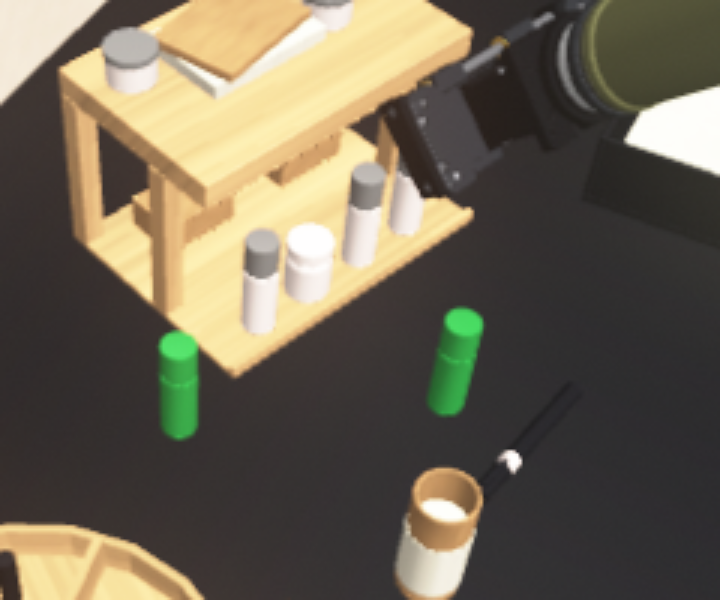

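The gripper is above and in front of C and clear of the board. I go in slowly.

```bash
python3 -m inch '[{"fingers":-0.15,"tx":-0.3,"ty":0.01,"tz":0.48,"rx":0,"ry":0,"rz":0},{"fingers":-0.15,"tx":-0.3,"ty":0.01,"tz":0.48,"rx":0,"ry":0,"rz":0},{"fingers":-0.15,"tx":-0.3,"ty":0.01,"tz":0.48,"rx":0,"ry":0,"rz":0},{"fingers":-0.15,"tx":-0.3,"ty":0.01,"tz":0.48,"rx":0,"ry":0,"rz":0},{"fingers":-0.15,"tx":0,"ty":0,"tz":0,"rx":0,"ry":0,"rz":0},{"fingers":-0.15,"tx":0,"ty":0,"tz":0,"rx":0,"ry":0,"rz":0}]'
python3 - <<'E'
from plan import *
print(ctrl.observe()['joint_positions']); print(togo(*tool(C,Y,0)))
E
```

```text
time: 14.2
position: [0.5133, -0.338, 0.1237]
tcp_rot: [3.13, -0.77, -0.331]
contact_force: [0.3, 0.9, 0.2]
grip_width: 0.0369
[ 0.67947452  0.13748359 -0.04542798  2.25084731 -1.54573644  0.19344216
  0.19935039]
now [ 0.5133 -0.338   0.1237] shift(30mm, current axes) [-0.26 -0.16  0.66], turn(5deg) [0.09 0.18 0.05]
```

The wrist neared j5's limit and stopped 20 mm short. A flatter tilt of 33° should fix that and still clears the board by about 11 mm.

```bash
python3 -m inch '[{"fingers":-0.15,"tx":0,"ty":0,"tz":-0.5,"rx":0,"ry":-0.6,"rz":0},{"fingers":-0.15,"tx":0,"ty":0,"tz":-0.5,"rx":0,"ry":-0.6,"rz":0},{"fingers":-0.15,"tx":0,"ty":0,"tz":-0.3,"rx":0,"ry":-0.6,"rz":0},{"fingers":-0.15,"tx":0,"ty":0,"tz":0,"rx":0,"ry":-0.5,"rz":0},{"fingers":-0.15,"tx":0,"ty":0,"tz":0,"rx":0,"ry":0,"rz":0}]'
python3 - <<'E'
from plan import *
print(ctrl.observe()['joint_positions']); print(togo(*tool(C,Y,0,33)))
E
```

```text
time: 14.7
position: [0.5058, -0.328, 0.1405]
tcp_rot: [3.141, -0.649, -0.321]
contact_force: [1.2, -0.3, 0.6]
grip_width: 0.0371
[ 0.50510779  0.08770575  0.11757992  2.19965454 -0.7020094   0.2927774
 -0.65397556]
now [ 0.5058 -0.328   0.1405] shift(30mm, current axes) [0.11 0.09 1.33], turn(5deg) [-0.09 -0.84  0.15]
```

```bash
python3 -m inch '[{"fingers":-0.15,"tx":0,"ty":0.05,"tz":0,"rx":-0.05,"ry":-0.42,"rz":0.08},{"fingers":-0.15,"tx":0,"ty":0.05,"tz":0,"rx":-0.05,"ry":-0.42,"rz":0.08},{"fingers":-0.15,"tx":0,"ty":0,"tz":0,"rx":0,"ry":0,"rz":0}]'
python3 - <<'E'
from plan import *
print(ctrl.observe()['joint_positions']); print(togo(*tool(C,Y,0,33)))
E
```

```text
time: 15.0
position: [0.5045, -0.3304, 0.1391]
tcp_rot: [-3.139, -0.575, -0.34]
contact_force: [-0.4, 0.0, 0.3]
grip_width: 0.0371
[ 0.44695455  0.10154214  0.16831239  2.15657574 -0.47862126  0.36403549
 -0.89647632]
now [ 0.5045 -0.3304  0.1391] shift(30mm, current axes) [ 0.25 -0.01  1.29], turn(5deg) [-0.01  0.01 -0.03]
```

```bash
python3 -m inch '[{"fingers":-0.15,"tx":0.06,"ty":0,"tz":0.33,"rx":0,"ry":0,"rz":0},{"fingers":-0.15,"tx":0.06,"ty":0,"tz":0.33,"rx":0,"ry":0,"rz":0},{"fingers":-0.15,"tx":0.06,"ty":0,"tz":0.33,"rx":0,"ry":0,"rz":0},{"fingers":-0.15,"tx":0.06,"ty":0,"tz":0.3,"rx":0,"ry":0,"rz":0},{"fingers":-0.15,"tx":0,"ty":0,"tz":0,"rx":0,"ry":0,"rz":0},{"fingers":-0.15,"tx":0,"ty":0,"tz":0,"rx":0,"ry":0,"rz":0}]'
python3 - <<'E'
from plan import *
print(ctrl.observe()['joint_positions']); print(togo(*tool(C,Y,0,33)))
s=snap('wrist'); save(s,'w')
E
```

```text
time: 15.6
position: [0.5285, -0.3396, 0.1085]
tcp_rot: [-3.138, -0.571, -0.343]
contact_force: [-0.4, 0.3, -0.1]
grip_width: 0.037
[ 0.47242741  0.20181119  0.13131974  2.11632788 -0.56008392  0.31289586
 -0.82822529]
now [ 0.5285 -0.3396  0.1085] shift(30mm, current axes) [ 0.09 -0.04 -0.03], turn(5deg) [-0.    0.05 -0.06]
```

View pics/w.png

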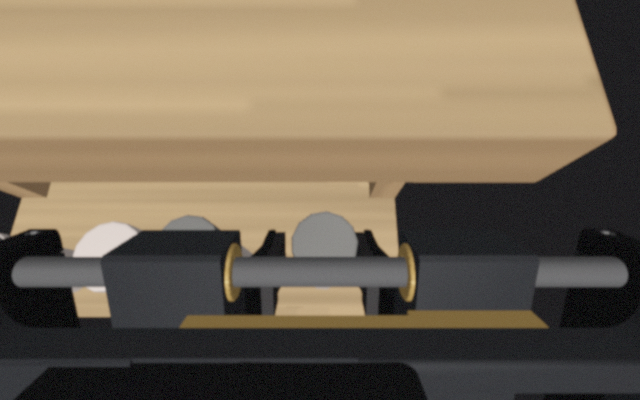

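Stick C's cap (325,240) sits centred between the fingers (270 and 375). Close, then withdraw along the tool axis, which lifts the stick clear of the lip.

```bash
python3 -m inch '[{"fingers":-1,"tx":0.06,"ty":0,"tz":0,"rx":0,"ry":0,"rz":0},{"fingers":-1,"tx":0,"ty":0,"tz":0,"rx":0,"ry":0,"rz":0},{"fingers":-1,"tx":0,"ty":0,"tz":0,"rx":0,"ry":0,"rz":0},{"fingers":-1,"tx":0,"ty":0,"tz":0,"rx":0,"ry":0,"rz":0}]'
python3 -m inch '[{"fingers":-1,"tx":0,"ty":0,"tz":-0.3,"rx":0,"ry":0,"rz":0},{"fingers":-1,"tx":0,"ty":0,"tz":-0.6,"rx":0,"ry":0,"rz":0},{"fingers":-1,"tx":0,"ty":0,"tz":-0.7,"rx":0,"ry":0,"rz":0},{"fingers":-1,"tx":0,"ty":0,"tz":-0.7,"rx":0,"ry":0,"rz":0},{"fingers":-1,"tx":0.3,"ty":0,"tz":-0.7,"rx":0,"ry":0,"rz":0},{"fingers":-1,"tx":0.4,"ty":0,"tz":-0.7,"rx":0,"ry":0,"rz":0},{"fingers":-1,"tx":0.4,"ty":0,"tz":-0.6,"rx":0,"ry":0,"rz":0},{"fingers":-1,"tx":0,"ty":0,"tz":0,"rx":0,"ry":0,"rz":0}]'
python3 - <<'E'
from plan import *
o=ctrl.observe();print(o['joint_positions'],np.degrees(o['tcp_rot']))
p,Q=tool([*P1,.098+.06],YB,0,33); print(p,togo(p,Q)); print(p-o['position'])
E
```

```text
time: 16.05
position: [0.5303, -0.3403, 0.1108]
tcp_rot: [-3.139, -0.574, -0.342]
contact_force: [-0.2, -0.3, 1.3]
grip_width: 0.0273
time: 16.85
position: [0.4914, -0.3273, 0.241]
tcp_rot: [-3.14, -0.58, -0.342]
contact_force: [-0.8, 0.2, -0.5]
grip_width: 0.0276
[ 0.41768089 -0.06909988  0.19524857  2.0920888  -0.25558911  0.5708505
 -1.11907627] [-179.91362743  -33.2073284   -19.59024445]
[0.51653959 0.13232273 0.2007722 ] now [ 0.4914 -0.3273  0.241 ] shift(30mm, current axes) [ -4.37 -14.72  -1.24], turn(5deg) [-1.65 -0.04  2.5 ]
[ 0.02518194  0.45957491 -0.04024029]
```

```bash
python3 -m inch '[{"fingers":-1,"tx":0,"ty":-0.8,"tz":0,"rx":-0.55,"ry":0,"rz":0.83},{"fingers":-1,"tx":0,"ty":-0.8,"tz":0,"rx":-0.55,"ry":0,"rz":0.83},{"fingers":-1,"tx":0,"ty":-0.8,"tz":0,"rx":-0.55,"ry":0,"rz":0.83},{"fingers":-1,"tx":0,"ty":-0.8,"tz":0,"rx":0,"ry":0,"rz":0},{"fingers":-1,"tx":0,"ty":0,"tz":0,"rx":0,"ry":0,"rz":0}]'
python3 - <<'E'
from plan import *
o=ctrl.observe();print(o['joint_positions'],np.degrees(o['tcp_rot']))
p,Q=tool([*P1,.098+.1],YB,0,33); print(p,togo(p,Q)); print(p-o['position'])
E
```

```text
time: 17.35
position: [0.5244, -0.2518, 0.2341]
tcp_rot: [3.141, -0.563, -0.53]
contact_force: [0.8, 0.2, -0.6]
grip_width: 0.0272
[ 0.38365694 -0.07838368 -0.02890012  2.11159702  0.17351102  0.5594855
 -1.8680501 ] [179.96699055 -32.24465942 -30.36700365]
[0.51653959 0.13232273 0.2407722 ] now [ 0.5244 -0.2518  0.2341] shift(30mm, current axes) [ -5.55 -10.91  -3.77], turn(5deg) [-0.44  0.15  0.7 ]
[-0.00782507  0.38416682  0.00662813]
```

```bash
cat >> plan.py <<'E'
YB=np.radians(25); B=ax+.085*u; l=np.array([np.sin(YB),-np.cos(YB)])
R1=B+.033*l; R2=B-.025*l
E
python3 - <<'E'
from plan import *
o=ctrl.observe()
p,Q=tool([*R1,.198],YB,0,33); print(R1,R2,p,togo(p,Q))
for k in ((6,10),(7,10),(8,10),(9,10),(10,10)):
    q,e=sim([(k[0],dict(ty=-1,rx=.545*.55,rz=-.84*.55)),(8,dict(ty=-.5,rx=.545,rz=-.84))],o['position'],o['tcp_rot']); print(k,q,np.degrees(e))
E
```

```text
[0.53030187 0.10254112] [0.50579001 0.15510697] [0.50512773 0.09080222 0.2407722 ] now [ 0.5244 -0.2518  0.2341] shift(30mm, current axes) [-5.23 -9.53 -3.57], turn(5deg) [ 5.98  0.14 -9.33]
(6, 10) [0.58839847 0.03003644 0.23512449] [-179.29425713  -32.54780067   25.80739645]
(7, 10) [0.58995759 0.05866592 0.23527972] [-179.27055106  -32.5767368    28.54801999]
(8, 10) [0.59013959 0.08733716 0.23545071] [-179.24850677  -32.60659529   31.28952839]
(9, 10) [0.58894405 0.11598394 0.23563706] [-179.22817617  -32.6373081    34.03195082]
(10, 10) [0.58637372 0.14454011 0.23583833] [-179.20960744  -32.66880514   36.77531457]
```

```bash
python3 -m inch '[{"fingers":-1,"tx":-0.3,"ty":-0.9,"tz":-0.2,"rx":0.3,"ry":0,"rz":-0.46},{"fingers":-1,"tx":-0.3,"ty":-0.9,"tz":-0.2,"rx":0.3,"ry":0,"rz":-0.46},{"fingers":-1,"tx":-0.3,"ty":-0.9,"tz":-0.2,"rx":0.3,"ry":0,"rz":-0.46},{"fingers":-1,"tx":-0.3,"ty":-0.9,"tz":-0.2,"rx":0.3,"ry":0,"rz":-0.46},{"fingers":-1,"tx":-0.3,"ty":-0.9,"tz":-0.2,"rx":0.3,"ry":0,"rz":-0.46},{"fingers":-1,"tx":-0.3,"ty":-0.9,"tz":-0.2,"rx":0.3,"ry":0,"rz":-0.46}]'
python3 -m inch '[{"fingers":-1,"tx":0,"ty":-0.5,"tz":0,"rx":0.54,"ry":0,"rz":-0.84},{"fingers":-1,"tx":0,"ty":-0.5,"tz":0,"rx":0.54,"ry":0,"rz":-0.84},{"fingers":-1,"tx":0,"ty":-0.5,"tz":0,"rx":0.54,"ry":0,"rz":-0.84},{"fingers":-1,"tx":0,"ty":-0.5,"tz":0,"rx":0.54,"ry":0,"rz":-0.84},{"fingers":-1,"tx":0,"ty":-0.5,"tz":0,"rx":0.54,"ry":0,"rz":-0.84},{"fingers":-1,"tx":0,"ty":-0.5,"tz":0,"rx":0.54,"ry":0,"rz":-0.84},{"fingers":-1,"tx":0,"ty":-0.5,"tz":0,"rx":0.54,"ry":0,"rz":-0.84},{"fingers":-1,"tx":0,"ty":0,"tz":0,"rx":0,"ry":0,"rz":0}]'
python3 - <<'E'
from plan import *
o=ctrl.observe();print(o['joint_positions'],np.degrees(o['tcp_rot']))
p,Q=tool([*R1,.198],YB,0,33); print(p,togo(p,Q))
E
```

```text
time: 17.95
position: [0.5292, -0.0793, 0.2372]
tcp_rot: [-3.138, -0.565, -0.247]
contact_force: [-0.7, 0.8, 0.1]
grip_width: 0.0274
time: 18.75
position: [0.5276, 0.0236, 0.2376]
tcp_rot: [-3.133, -0.568, 0.36]
contact_force: [-0.1, -0.4, -0.6]
grip_width: 0.0273
[-0.01727811 -0.1843032   0.03738196  2.19718526 -0.35088048  0.62659656
 -0.95397891] [-179.50809087  -32.54526639   20.63684542]
[0.50512773 0.09080222 0.2407722 ] now [0.5276 0.0236 0.2376] shift(30mm, current axes) [ 0.13 -2.36 -0.02], turn(5deg) [ 0.37  0.09 -0.73]
```

```bash
python3 -m inch '[{"fingers":-1,"tx":0.05,"ty":-0.59,"tz":0,"rx":0.18,"ry":0.04,"rz":-0.36},{"fingers":-1,"tx":0,"ty":-0.59,"tz":0,"rx":0.18,"ry":0.04,"rz":-0.36},{"fingers":-1,"tx":0,"ty":-0.59,"tz":0,"rx":0,"ry":0,"rz":0},{"fingers":-1,"tx":0,"ty":-0.59,"tz":0,"rx":0,"ry":0,"rz":0},{"fingers":-1,"tx":0,"ty":0,"tz":0,"rx":0,"ry":0,"rz":0},{"fingers":-1,"tx":0,"ty":0,"tz":0,"rx":0,"ry":0,"rz":0}]'
python3 - <<'E'
from plan import *
o=ctrl.observe();print(o['joint_positions'],np.degrees(o['tcp_rot']))
p,Q=tool([*R1,.096],YB,0,33); print(p,togo(p,Q))
s=snap('side'); a=s['pixels'][:,:,::-1]; b=snap('top')['pixels'][130:300,140:310,::-1]
cv2.imwrite('pics/place.png',np.hstack([cv2.resize(b,(400,400)),a[:,150:550]]))
E
```

```text
time: 19.35
position: [0.5012, 0.0875, 0.2387]
tcp_rot: [3.139, -0.576, 0.434]
contact_force: [-0.1, -0.4, 0.2]
grip_width: 0.0274
[-0.05468417 -0.24256501 -0.06704748  2.24351235 -0.3190753   0.60904014
 -1.04890569] [179.86726512 -32.98603137  24.85622937]
[0.50512773 0.09080222 0.1387722 ] now [0.5012 0.0875 0.2387] shift(30mm, current axes) [-1.68 -0.05  2.88], turn(5deg) [ 0.04  0.   -0.02]
```

View pics/place.png

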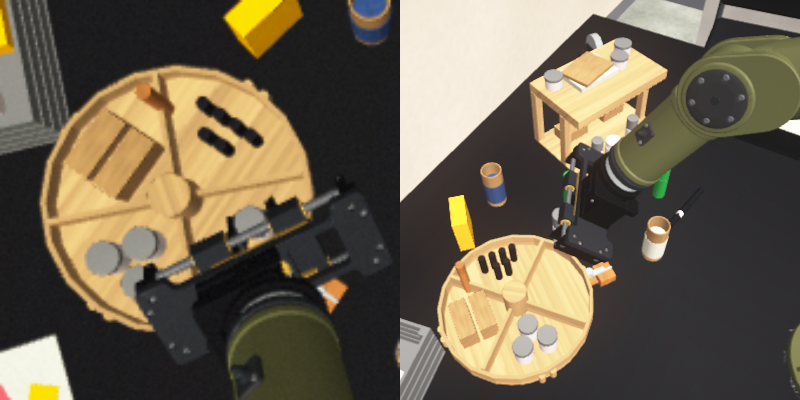

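The stick hangs over the right half of the empty bay. Lower it.

```bash
python3 -m inch '[{"fingers":-1,"tx":-0.24,"ty":0,"tz":0.41,"rx":0,"ry":0,"rz":0},{"fingers":-1,"tx":-0.24,"ty":0,"tz":0.41,"rx":0,"ry":0,"rz":0},{"fingers":-1,"tx":-0.24,"ty":0,"tz":0.41,"rx":0,"ry":0,"rz":0},{"fingers":-1,"tx":-0.24,"ty":0,"tz":0.41,"rx":0,"ry":0,"rz":0},{"fingers":-1,"tx":-0.24,"ty":0,"tz":0.41,"rx":0,"ry":0,"rz":0},{"fingers":-1,"tx":-0.24,"ty":0,"tz":0.41,"rx":0,"ry":0,"rz":0},{"fingers":-1,"tx":0,"ty":0,"tz":0,"rx":0,"ry":0,"rz":0},{"fingers":-1,"tx":0,"ty":0,"tz":0,"rx":0,"ry":0,"rz":0}]'
python3 - <<'E'
from plan import *
o=ctrl.observe();print(o['joint_positions'],np.degrees(o['tcp_rot']))
p,Q=tool([*R1,.096],YB,0,33); print(p,togo(p,Q))
E
```

```text
time: 20.25
position: [0.5053, 0.088, 0.1532]
tcp_rot: [3.141, -0.575, 0.43]
contact_force: [0.8, -0.2, 0.4]
grip_width: 0.0275
[-0.09869762 -0.10911614 -0.03123474  2.32945411 -0.43177627  0.39981573
 -0.91665194] [179.93846162 -32.94095809  24.66359216]
[0.50512773 0.09080222 0.1387722 ] now [0.5053 0.088  0.1532] shift(30mm, current axes) [-0.23 -0.09  0.42], turn(5deg) [ 0.05  0.01 -0.06]
```

```bash
python3 -m inch '[{"fingers":-1,"tx":-0.09,"ty":0,"tz":0.14,"rx":0,"ry":0,"rz":0},{"fingers":-1,"tx":-0.09,"ty":0,"tz":0.14,"rx":0,"ry":0,"rz":0},{"fingers":-1,"tx":-0.09,"ty":0,"tz":0.14,"rx":0,"ry":0,"rz":0},{"fingers":-1,"tx":0,"ty":0,"tz":0,"rx":0,"ry":0,"rz":0},{"fingers":-1,"tx":0,"ty":0,"tz":0,"rx":0,"ry":0,"rz":0}]'; python3 -m inch '[{"fingers":-1,"tx":-0.02,"ty":0,"tz":0.04,"rx":0,"ry":0,"rz":0},{"fingers":-1,"tx":0,"ty":0,"tz":0,"rx":0,"ry":0,"rz":0}]'
```

```text
time: 20.75
position: [0.5051, 0.0885, 0.138]
tcp_rot: [3.14, -0.575, 0.432]
contact_force: [0.2, -0.7, -0.8]
grip_width: 0.0272
time: 20.95
position: [0.5053, 0.0886, 0.1368]
tcp_rot: [3.14, -0.575, 0.432]
contact_force: [0.9, -0.2, -0.4]
grip_width: 0.0275
```

```bash
python3 -m inch '[{"fingers":-1,"tx":-0.02,"ty":0,"tz":0.03,"rx":0,"ry":0,"rz":0},{"fingers":-1,"tx":0,"ty":0,"tz":0,"rx":0,"ry":0,"rz":0},{"fingers":-0.25,"tx":0,"ty":0,"tz":0,"rx":0,"ry":0,"rz":0},{"fingers":-0.15,"tx":0,"ty":0,"tz":0,"rx":0,"ry":0,"rz":0},{"fingers":-0.15,"tx":0,"ty":0,"tz":0,"rx":0,"ry":0,"rz":0}]'
python3 -m inch '[{"fingers":-0.15,"tx":0,"ty":0,"tz":-0.3,"rx":0,"ry":0,"rz":0},{"fingers":-0.15,"tx":0,"ty":0,"tz":-0.7,"rx":0,"ry":0,"rz":0},{"fingers":-0.15,"tx":0,"ty":0,"tz":-0.8,"rx":0,"ry":0,"rz":0},{"fingers":-0.15,"tx":0.4,"ty":0,"tz":-0.8,"rx":0,"ry":0,"rz":0},{"fingers":-0.15,"tx":0.5,"ty":0,"tz":-0.8,"rx":0,"ry":0,"rz":0},{"fingers":-0.15,"tx":0.5,"ty":0,"tz":-0.7,"rx":0,"ry":0,"rz":0},{"fingers":-0.15,"tx":0,"ty":0,"tz":0,"rx":0,"ry":0,"rz":0}]'
python3 - <<'E'
from plan import *
o=ctrl.observe();print(o['joint_positions'],np.degrees(o['tcp_rot']),o['position'])
for n in('top','side'):
    s=snap(n);P=cloud(s);m=(abs(P[...,2]-.122)<.006)&(np.hypot(P[...,0]-R1[0],P[...,1]-R1[1])<.04);x=P[m]; print(n,m.sum(),(x.min(0)+x.max(0))/2 if len(x) else 0, 'want',R1)
q,e=sim([(6,dict(ty=.5,rx=-.54,rz=.84)),(3,dict(ty=.9,rx=-.54,rz=.84)),(6,dict(ty=1))],o['position'],o['tcp_rot']); print(q,np.degrees(e))
p,Q=tool(A,Y,.04,33);print(p,togo(p,Q))
E
```

```text
time: 21.45
position: [0.505, 0.0885, 0.1354]
tcp_rot: [3.14, -0.575, 0.432]
contact_force: [0.8, -0.4, 0.2]
grip_width: 0.0361
time: 22.15
position: [0.4876, 0.0752, 0.2624]
tcp_rot: [3.14, -0.576, 0.432]
contact_force: [1.1, -0.0, -0.0]
grip_width: 0.0373
[ 0.09281566 -0.30169998 -0.16201177  2.23481617 -0.37924014  0.69005935
 -0.98398514] [179.92563685 -33.01254493  24.74026622] [0.48760883 0.07515992 0.26241385]
top 115 [0.53303261 0.10108176 0.12274642] want [0.53030187 0.10254112]
side 174 [0.53432014 0.10046548 0.12066034] want [0.53030187 0.10254112]
[ 0.42980471 -0.26022426  0.2617866 ] [-179.81910773  -32.97546644  -20.33519138]
[ 0.56422319 -0.173619    0.14431902] now [0.485  0.0751 0.2587] shift(30mm, current axes) [-2.96  8.64  2.62], turn(5deg) [-4.79  0.06  7.4 ]
```

Stick 1 stands in the bay, top at 0.122 and within 4 mm of plan. j2 is right at its limit (−0.30), so I move outward and down now, toward stick A.

```bash
python3 -m inch '[{"fingers":-0.15,"tx":0.1,"ty":0.8,"tz":0.2,"rx":0,"ry":0,"rz":0},{"fingers":-0.15,"tx":0,"ty":0.9,"tz":0.1,"rx":-0.4,"ry":0,"rz":0.63},{"fingers":-0.15,"tx":0,"ty":0.9,"tz":0.1,"rx":-0.4,"ry":0,"rz":0.63},{"fingers":-0.15,"tx":0,"ty":0.9,"tz":0.1,"rx":-0.4,"ry":0,"rz":0.63},{"fingers":-0.15,"tx":0,"ty":0.9,"tz":0.1,"rx":-0.4,"ry":0,"rz":0.63},{"fingers":-0.15,"tx":0,"ty":0.9,"tz":0.1,"rx":-0.4,"ry":0,"rz":0.63}]'
python3 - <<'E'
from plan import *
o=ctrl.observe();print(o['joint_positions'],np.degrees(o['tcp_rot']))
p,Q=tool(A,Y,.09,33);print(p,togo(p,Q))
E
```

```text
time: 22.85
position: [0.5472, -0.0703, 0.2406]
tcp_rot: [-3.137, -0.568, 0.103]
contact_force: [1.0, 0.3, 0.7]
grip_width: 0.0368
[ 0.23312977 -0.14155088 -0.07099209  2.15504461 -0.27798686  0.59436863
 -1.11832161] [-179.75537     -32.52304487    5.88725991]
[ 0.53852165 -0.16461844  0.18625255] now [ 0.5472 -0.0703  0.2406] shift(30mm, current axes) [-1.49  3.1   1.19], turn(5deg) [-2.77  0.1   4.24]
```

```bash
python3 -m inch '[{"fingers":-0.15,"tx":-0.1,"ty":0.6,"tz":-0.06,"rx":-0.55,"ry":0.02,"rz":0.84},{"fingers":-0.15,"tx":-0.1,"ty":0.6,"tz":-0.06,"rx":-0.55,"ry":0.02,"rz":0.84},{"fingers":-0.15,"tx":0,"ty":0.6,"tz":0,"rx":-0.55,"ry":0.02,"rz":0.84},{"fingers":-0.15,"tx":0,"ty":0.6,"tz":0,"rx":-0.55,"ry":0.02,"rz":0.84},{"fingers":-0.15,"tx":0,"ty":0,"tz":0,"rx":-0.55,"ry":0.02,"rz":0.84},{"fingers":-0.15,"tx":0,"ty":0,"tz":0,"rx":0,"ry":0,"rz":0},{"fingers":-0.15,"tx":0,"ty":0,"tz":0,"rx":0,"ry":0,"rz":0}]'
python3 - <<'E'
from plan import *
o=ctrl.observe();print(o['joint_positions'],np.degrees(o['tcp_rot']))
p,Q=tool(A,Y,.09,33);print(p,togo(p,Q))
E
```

```text
time: 23.55
position: [0.5388, -0.1412, 0.2409]
tcp_rot: [3.141, -0.576, -0.328]
contact_force: [-0.4, -0.1, 0.0]
grip_width: 0.0368
[ 0.38747506 -0.14365646 -0.21093207  2.1573397   0.10619646  0.55711988
 -1.80244218] [179.98147138 -33.02601641 -18.77155184]
[ 0.53852165 -0.16461844  0.18625255] now [ 0.5388 -0.1412  0.2409] shift(30mm, current axes) [-0.79  0.74  1.66], turn(5deg) [-0.05 -0.01  0.09]
```

```bash
python3 -m inch '[{"fingers":-0.15,"tx":-0.27,"ty":0.25,"tz":0.55,"rx":-0.02,"ry":0,"rz":0.03},{"fingers":-0.15,"tx":-0.27,"ty":0.25,"tz":0.55,"rx":-0.02,"ry":0,"rz":0.03},{"fingers":-0.15,"tx":-0.27,"ty":0.25,"tz":0.55,"rx":0,"ry":0,"rz":0.03},{"fingers":-0.15,"tx":0,"ty":0,"tz":0,"rx":0,"ry":0,"rz":0},{"fingers":-0.15,"tx":0,"ty":0,"tz":0,"rx":0,"ry":0,"rz":0}]'
python3 - <<'E'
from plan import *
o=ctrl.observe();print(o['joint_positions'],np.degrees(o['tcp_rot']))
p,Q=tool(A,Y,0,33);print(p,togo(p,Q))
E
```

```text
time: 24.05
position: [0.5382, -0.165, 0.1868]
tcp_rot: [-3.139, -0.577, -0.34]
contact_force: [-0.2, 0.1, -1.2]
grip_width: 0.0368
[ 0.40930341 -0.06166814 -0.18804471  2.20672436  0.12782126  0.42477304
 -1.79291565] [-179.87239975  -33.0647211   -19.47655652]
[ 0.58478443 -0.18081944  0.1107722 ] now [ 0.5382 -0.165   0.1868] shift(30mm, current axes) [-0.01 -0.01  3.02], turn(5deg) [-0.01 -0.01 -0.03]
```

```bash
python3 -m inch '[{"fingers":-0.15,"tx":0,"ty":-0.01,"tz":0.5,"rx":0,"ry":0,"rz":0},{"fingers":-0.15,"tx":0,"ty":-0.01,"tz":0.5,"rx":0,"ry":0,"rz":0},{"fingers":-0.15,"tx":0,"ty":-0.01,"tz":0.5,"rx":0,"ry":0,"rz":0},{"fingers":-0.15,"tx":0,"ty":0,"tz":0.5,"rx":0,"ry":0,"rz":0},{"fingers":-0.15,"tx":0,"ty":0,"tz":0.5,"rx":0,"ry":0,"rz":0},{"fingers":-0.15,"tx":0,"ty":0,"tz":0.4,"rx":0,"ry":0,"rz":0},{"fingers":-0.15,"tx":0,"ty":0,"tz":0,"rx":0,"ry":0,"rz":0},{"fingers":-0.15,"tx":0,"ty":0,"tz":0,"rx":0,"ry":0,"rz":0}]'
python3 - <<'E'
from plan import *
o=ctrl.observe();print(o['joint_positions'],np.degrees(o['tcp_rot']))
p,Q=tool(A,Y,0,33);print(p,togo(p,Q))
save(snap('wrist'),'w2')
E
```

```text
time: 24.85
position: [0.5842, -0.1797, 0.1152]
tcp_rot: [-3.139, -0.579, -0.34]
contact_force: [-0.3, 0.3, -0.3]
grip_width: 0.0367
[ 0.38042534  0.15346827 -0.1628092   2.16012033  0.32540507  0.26628446
 -1.97278118] [-179.86751994  -33.18432946  -19.47091202]
[ 0.58478443 -0.18081944  0.1107722 ] now [ 0.5842 -0.1797  0.1152] shift(30mm, current axes) [-0.06  0.03  0.14], turn(5deg) [-0.01 -0.04 -0.03]
```

View pics/w2.png

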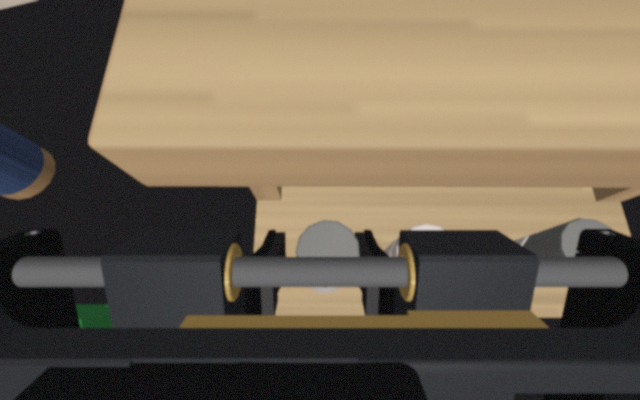

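Stick A's cap (328,245) is between the fingers (270 and 375), with the pot clear to the right. Grip and withdraw.

```bash
python3 -m inch '[{"fingers":-1,"tx":0,"ty":0,"tz":0.08,"rx":0,"ry":0,"rz":0},{"fingers":-1,"tx":0,"ty":0,"tz":0,"rx":0,"ry":0,"rz":0},{"fingers":-1,"tx":0,"ty":0,"tz":0,"rx":0,"ry":0,"rz":0},{"fingers":-1,"tx":0,"ty":0,"tz":0,"rx":0,"ry":0,"rz":0}]'
python3 -m inch '[{"fingers":-1,"tx":0,"ty":0,"tz":-0.3,"rx":0,"ry":0,"rz":0},{"fingers":-1,"tx":0,"ty":0,"tz":-0.6,"rx":0,"ry":0,"rz":0},{"fingers":-1,"tx":0,"ty":0,"tz":-0.7,"rx":0,"ry":0,"rz":0},{"fingers":-1,"tx":0,"ty":0,"tz":-0.7,"rx":0,"ry":0,"rz":0},{"fingers":-1,"tx":0.3,"ty":0,"tz":-0.7,"rx":0,"ry":0,"rz":0},{"fingers":-1,"tx":0.4,"ty":0,"tz":-0.7,"rx":0,"ry":0,"rz":0},{"fingers":-1,"tx":0.4,"ty":0,"tz":-0.6,"rx":0,"ry":0,"rz":0},{"fingers":-1,"tx":0,"ty":0,"tz":0,"rx":0,"ry":0,"rz":0}]'
python3 - <<'E'
from plan import *
o=ctrl.observe();print(o['joint_positions'],np.degrees(o['tcp_rot']))
p,Q=tool([*R2,.178],YB,0,33); print(p,togo(p,Q))
for k in (2,3,4,5):
    q,e=sim([(k,dict(ty=-.9,rx=.54,rz=-.84)),(9-k,dict(ty=-.9,rx=.54,rz=-.84))],o['position'],o['tcp_rot']); print(k,q,np.degrees(e))
E
```

```text
time: 25.3
position: [0.5851, -0.1807, 0.1128]
tcp_rot: [-3.139, -0.579, -0.341]
contact_force: [-0.7, -0.3, 2.0]
grip_width: 0.0275
time: 26.1
position: [0.5459, -0.1665, 0.2426]
tcp_rot: [-3.139, -0.585, -0.341]
contact_force: [0.4, 0.4, 0.7]
grip_width: 0.0273
[ 0.43117862 -0.11806184 -0.20298286  2.13494869  0.07507591  0.5416965
 -1.74099335] [-179.84005541  -33.52233523  -19.52195907]
[0.48061587 0.14336807 0.2207722 ] now [ 0.5459 -0.1665  0.2426] shift(30mm, current axes) [-4.99 -9.02 -2.41], turn(5deg) [ 4.85 -0.11 -7.44]
2 [0.54363604 0.07033618 0.24204904] [179.44714371 -33.38545423  25.80401397]
3 [0.54363604 0.07033618 0.24204904] [179.44714371 -33.38545423  25.80401397]
4 [0.54363604 0.07033618 0.24204904] [179.44714371 -33.38545423  25.80401397]
5 [0.54363604 0.07033618 0.24204904] [179.44714371 -33.38545423  25.80401397]
```

```bash
python3 -m inch '[{"fingers":-1,"tx":-0.3,"ty":-0.8,"tz":-0.3,"rx":0,"ry":0,"rz":0},{"fingers":-1,"tx":-0.3,"ty":-0.8,"tz":-0.3,"rx":0.54,"ry":0,"rz":-0.84},{"fingers":-1,"tx":-0.1,"ty":-0.8,"tz":-0.3,"rx":0.54,"ry":0,"rz":-0.84},{"fingers":-1,"tx":0.1,"ty":-0.8,"tz":-0.1,"rx":0.54,"ry":0,"rz":-0.84},{"fingers":-1,"tx":0.1,"ty":-0.8,"tz":0,"rx":0.54,"ry":0,"rz":-0.84},{"fingers":-1,"tx":0,"ty":-0.8,"tz":0,"rx":0.54,"ry":0,"rz":-0.84},{"fingers":-1,"tx":0,"ty":0,"tz":0,"rx":0,"ry":0,"rz":0}]'
python3 - <<'E'
from plan import *
o=ctrl.observe();print(o['joint_positions'],np.degrees(o['tcp_rot']))
p,Q=tool([*R2,.2],YB,0,33); print(p,togo(p,Q))
E
```

```text
time: 26.8
position: [0.5437, -0.014, 0.2539]
tcp_rot: [3.141, -0.576, 0.101]
contact_force: [0.5, -0.6, -0.7]
grip_width: 0.0272
[ 0.2201436  -0.18554576 -0.18954155  2.1642075  -0.18333139  0.59433409
 -1.32408943] [179.99272857 -32.98178285   5.7813772 ]
[0.48061587 0.14336807 0.2427722 ] now [ 0.5437 -0.014   0.2539] shift(30mm, current axes) [-1.51 -5.43 -0.54], turn(5deg) [ 2.09  0.   -3.22]
```

```bash
python3 -m inch '[{"fingers":-1,"tx":0,"ty":-0.8,"tz":0,"rx":0.52,"ry":0,"rz":-0.8},{"fingers":-1,"tx":0,"ty":-0.8,"tz":0,"rx":0.52,"ry":0,"rz":-0.8},{"fingers":-1,"tx":0,"ty":-0.8,"tz":0,"rx":0.52,"ry":0,"rz":-0.8},{"fingers":-1,"tx":0,"ty":-0.8,"tz":0,"rx":0.52,"ry":0,"rz":-0.8},{"fingers":-1,"tx":0,"ty":-0.8,"tz":0,"rx":0,"ry":0,"rz":0},{"fingers":-1,"tx":0,"ty":0,"tz":0,"rx":0,"ry":0,"rz":0}]'
python3 - <<'E'
from plan import *
o=ctrl.observe();print(o['joint_positions'],np.degrees(o['tcp_rot']))
p,Q=tool([*R2,.18],YB,0,33); print(p,togo(p,Q))
E
```

```text
time: 27.4
position: [0.5119, 0.1006, 0.2537]
tcp_rot: [3.14, -0.575, 0.433]
contact_force: [0.8, 0.6, -0.8]
grip_width: 0.0272
[ 0.07196362 -0.22778996 -0.20622941  2.19685838 -0.34272891  0.63766511
 -1.05939745] [179.93206271 -32.94188473  24.78977239]
[0.48061587 0.14336807 0.2227722 ] now [0.5119 0.1006 0.2537] shift(30mm, current axes) [-0.85 -1.73  0.67], turn(5deg) [ 0.04  0.01 -0.04]
```

```bash
python3 -m inch '[{"fingers":-1,"tx":-0.05,"ty":-0.6,"tz":-0.03,"rx":0,"ry":0,"rz":0},{"fingers":-1,"tx":-0.1,"ty":-0.6,"tz":-0.05,"rx":0,"ry":0,"rz":0},{"fingers":-1,"tx":-0.2,"ty":-0.5,"tz":0,"rx":0,"ry":0,"rz":0},{"fingers":-1,"tx":-0.2,"ty":0,"tz":0.25,"rx":0,"ry":0,"rz":0},{"fingers":-1,"tx":-0.3,"ty":0,"tz":0.5,"rx":0,"ry":0,"rz":0},{"fingers":-1,"tx":0,"ty":0,"tz":0,"rx":0,"ry":0,"rz":0},{"fingers":-1,"tx":0,"ty":0,"tz":0,"rx":0,"ry":0,"rz":0}]'
python3 - <<'E'
from plan import *
o=ctrl.observe();print(o['joint_positions'],np.degrees(o['tcp_rot']))
p,Q=tool([*R2,.111],YB,0,33); print(p,togo(p,Q))
s=snap('side'); a=s['pixels'][:,:,::-1]; b=snap('top')['pixels'][130:300,140:310,::-1]
cv2.imwrite('pics/place2.png',np.hstack([cv2.resize(b,(400,400)),cv2.resize(a[200:400,180:380],(400,400))]))
E
```

```text
time: 28.1
position: [0.4831, 0.1394, 0.2235]
tcp_rot: [3.14, -0.576, 0.428]
contact_force: [0.1, 0.7, -0.6]
grip_width: 0.0274
[ 0.04737683 -0.25257696 -0.29618781  2.27662359 -0.31174527  0.55529656
 -1.18504044] [179.936477   -33.01758219  24.52507243]
[0.48061587 0.14336807 0.1537722 ] now [0.4831 0.1394 0.2235] shift(30mm, current axes) [-1.28 -0.16  1.94], turn(5deg) [ 0.06 -0.   -0.08]
```

View pics/place2.png

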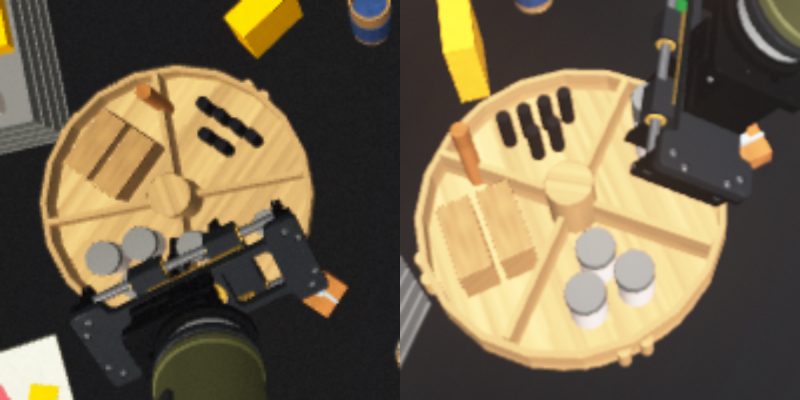

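```bash
python3 -m inch '[{"fingers":-1,"tx":-0.18,"ty":0,"tz":0.28,"rx":0.02,"ry":0,"rz":-0.02},{"fingers":-1,"tx":-0.18,"ty":0,"tz":0.28,"rx":0.02,"ry":0,"rz":-0.02},{"fingers":-1,"tx":-0.18,"ty":0,"tz":0.28,"rx":0,"ry":0,"rz":-0.02},{"fingers":-1,"tx":-0.18,"ty":0,"tz":0.28,"rx":0,"ry":0,"rz":0},{"fingers":-1,"tx":-0.18,"ty":0,"tz":0.28,"rx":0,"ry":0,"rz":0},{"fingers":-1,"tx":-0.18,"ty":0,"tz":0.28,"rx":0,"ry":0,"rz":0},{"fingers":-1,"tx":0,"ty":0,"tz":0,"rx":0,"ry":0,"rz":0},{"fingers":-1,"tx":0,"ty":0,"tz":0,"rx":0,"ry":0,"rz":0}]'
python3 - <<'E'
from plan import *
o=ctrl.observe();print(o['joint_positions'],np.degrees(o['tcp_rot']))
p,Q=tool([*R2,.096],YB,0,33); print(p,togo(p,Q))
E
```

```text
time: 29.0
position: [0.4834, 0.1407, 0.1641]
tcp_rot: [3.14, -0.577, 0.436]
contact_force: [0.1, 0.3, -0.4]
grip_width: 0.0272
[ 0.02642797 -0.1590693  -0.29509564  2.34156918 -0.34092203  0.3996185
 -1.13615956] [179.91911605 -33.07343503  25.0012429 ]
[0.48061587 0.14336807 0.1387722 ] now [0.4834 0.1407 0.1641] shift(30mm, current axes) [-0.5  -0.12  0.68], turn(5deg) [ 0.02 -0.01  0.  ]
```

Another 25 mm to go; the floor should come at TCP z ≈ 0.1385.

```bash
python3 -m inch '[{"fingers":-1,"tx":-0.1,"ty":0,"tz":0.14,"rx":0,"ry":0,"rz":0},{"fingers":-1,"tx":-0.1,"ty":0,"tz":0.14,"rx":0,"ry":0,"rz":0},{"fingers":-1,"tx":-0.09,"ty":0,"tz":0.14,"rx":0,"ry":0,"rz":0},{"fingers":-1,"tx":-0.09,"ty":0,"tz":0.14,"rx":0,"ry":0,"rz":0},{"fingers":-1,"tx":-0.06,"ty":0,"tz":0.09,"rx":0,"ry":0,"rz":0},{"fingers":-1,"tx":0,"ty":0,"tz":0,"rx":0,"ry":0,"rz":0},{"fingers":-1,"tx":0,"ty":0,"tz":0,"rx":0,"ry":0,"rz":0}]'
```

```text
time: 29.7
position: [0.4831, 0.1405, 0.1408]
tcp_rot: [3.14, -0.578, 0.436]
contact_force: [0.7, 0.4, -1.6]
grip_width: 0.0273
```

```bash
python3 -m inch '[{"fingers":-1,"tx":-0.03,"ty":0,"tz":0.05,"rx":0,"ry":0,"rz":0},{"fingers":-1,"tx":0,"ty":0,"tz":0,"rx":0,"ry":0,"rz":0}]'
python3 -m inch '[{"fingers":-1,"tx":-0.03,"ty":0,"tz":0.05,"rx":0,"ry":0,"rz":0},{"fingers":-1,"tx":0,"ty":0,"tz":0,"rx":0,"ry":0,"rz":0}]'
```

```text
time: 29.9
position: [0.4831, 0.1405, 0.139]
tcp_rot: [3.14, -0.578, 0.437]
contact_force: [0.0, -1.0, -0.8]
grip_width: 0.0273
time: 30.1
position: [0.4842, 0.1408, 0.1386]
tcp_rot: [3.139, -0.58, 0.437]
contact_force: [-2.3, -0.2, 5.1]
grip_width: 0.0276
```

Contact with the floor at 5 N. Open, then go straight up, which keeps j2 away from its limit, and off to the right.

```bash
python3 -m inch '[{"fingers":-0.25,"tx":0,"ty":0,"tz":0,"rx":0,"ry":0,"rz":0},{"fingers":-0.15,"tx":0,"ty":0,"tz":0,"rx":0,"ry":0,"rz":0},{"fingers":-0.15,"tx":0,"ty":0,"tz":0,"rx":0,"ry":0,"rz":0}]'
python3 -m inch '[{"fingers":-0.15,"tx":0.15,"ty":0,"tz":-0.25,"rx":0,"ry":0,"rz":0},{"fingers":-0.15,"tx":0.27,"ty":0,"tz":-0.42,"rx":0,"ry":0,"rz":0},{"fingers":-0.15,"tx":0.27,"ty":0,"tz":-0.42,"rx":0,"ry":0,"rz":0},{"fingers":-0.15,"tx":0.27,"ty":0,"tz":-0.42,"rx":0,"ry":0,"rz":0},{"fingers":-0.15,"tx":0.27,"ty":0,"tz":-0.42,"rx":0,"ry":0,"rz":0},{"fingers":-0.15,"tx":0.27,"ty":0,"tz":-0.42,"rx":0,"ry":0,"rz":0},{"fingers":-0.15,"tx":0,"ty":0,"tz":0,"rx":0,"ry":0,"rz":0}]'
python3 - <<'E'
from plan import *
o=ctrl.observe();print(o['joint_positions'],o['position'])
E
```

```text
time: 30.4
position: [0.483, 0.1404, 0.1371]
tcp_rot: [3.14, -0.577, 0.436]
contact_force: [-0.2, -0.2, 0.7]
grip_width: 0.0358
time: 31.1
position: [0.4838, 0.1405, 0.2241]
tcp_rot: [3.138, -0.583, 0.437]
contact_force: [-0.1, -0.7, 0.7]
grip_width: 0.0373
[ 0.04194932 -0.2532822  -0.29111743  2.2784147  -0.31911075  0.54914976
 -1.17072576] [0.4837915  0.14052324 0.2241435 ]
```

```bash
python3 -m inch '[{"fingers":-0.15,"tx":0,"ty":0.7,"tz":0,"rx":0,"ry":0,"rz":0},{"fingers":-0.15,"tx":0,"ty":0.9,"tz":0,"rx":0,"ry":0,"rz":0},{"fingers":-0.15,"tx":0,"ty":0.9,"tz":0,"rx":0,"ry":0,"rz":0},{"fingers":-0.15,"tx":0,"ty":0.9,"tz":0,"rx":0,"ry":0,"rz":0},{"fingers":-0.15,"tx":0,"ty":0.9,"tz":0,"rx":0,"ry":0,"rz":0},{"fingers":-0.15,"tx":0,"ty":0.9,"tz":0,"rx":-0.3,"ry":0,"rz":0.45},{"fingers":-0.15,"tx":0,"ty":0,"tz":0,"rx":-0.3,"ry":0,"rz":0.45},{"fingers":-0.15,"tx":0,"ty":0,"tz":0,"rx":0,"ry":0,"rz":0}]'
python3 st.py
python3 - <<'E'
from plan import *
im=[]
for n in('top','side'):
    s=snap(n);P=cloud(s); im.append(s['pixels'][:,:,::-1])
    for r in (R1,R2):
        m=(abs(P[...,2]-.122)<.006)&(np.hypot(P[...,0]-r[0],P[...,1]-r[1])<.03);x=P[m]; c=(x.min(0)+x.max(0))/2 if len(x) else np.full(3,np.nan); d=c[:2]-ax; print(n,m.sum(),c,'u,v',d@u,d@v)
    for nm,r,h in(('B',[.574,-.2957],.096),('A',A,.096),('C',C,.096),('pot',[.5958,-.2436],.058)):
        m=(abs(P[...,2]-h)<.006)&(np.hypot(P[...,0]-r[0],P[...,1]-r[1])<.022); print(nm,m.sum(),np.median(P[m],0) if m.any() else '')
cv2.imwrite('pics/final.png',np.hstack([im[0][120:320,140:480],im[1][:200,260:600],][:1])); cv2.imwrite('pics/final.png',np.vstack([cv2.resize(im[0][120:300,140:480],(680,360)),im[1][130:360,0:640][:230,:][:, :640].copy() if False else cv2.resize(im[1][60:400,100:500],(680,578))[:240]]) if False else cv2.resize(np.hstack([im[0][100:300,130:480],im[1][190:390,170:370]]),(800,291)))
E
```

```text
time: 31.9
position: [0.5481, -0.0014, 0.2205]
tcp_rot: [3.139, -0.577, 0.341]
contact_force: [0.0, 0.7, -0.0]
grip_width: 0.0371
31.9 [ 0.5480823  -0.00140732  0.22047844] [179.86350063 -33.03969271  19.53088153] 0.20456718805628152 -94.60326803624318 [ 0.10179145 -0.11618984 -0.02766083  2.18016121 -0.41442136  0.57929698
 -0.8659596 ]
divider 10.587765485665315 70 want 10.5 (catch -124.5)
post (array([0.5837214 , 0.1837127 , 0.12393783]), 120) -44.34564698584517
top 0 [nan nan nan] u,v nan nan
top 120 [0.51110579 0.15275804 0.12235215] u,v 0.07123646779376587 -0.015829413201862763
B 106 [ 0.57389989 -0.29563052  0.09691322]
A 0 
C 0 
pot 171 [ 0.5957466  -0.24321969  0.05912761]
side 171 [0.53424509 0.10025547 0.1206844 ] u,v 0.1013989634038313 0.03297807661592157
side 193 [0.51106087 0.15217306 0.1214787 ] u,v 0.07174400395475714 -0.015535090721267708
B 0 
A 0 
C 0 
pot 0
```

View pics/final.png

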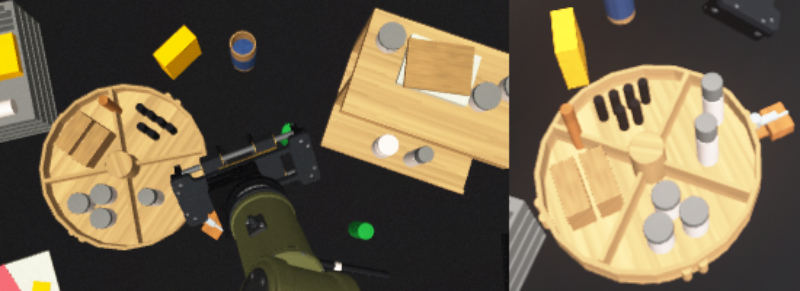

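Both sticks stand in the empty bay, the divider is still at 10.6°, and B and the pot haven't moved. The gripper touches nothing, so I hand in.

```bash
python3 -c "
from cell import ctrl
print(ctrl.finish_job())"
```

```text
the job is handed in; nothing more can be done
None
```

I turned the caddy clockwise by its post until the empty bay sat on the catch. I then stood the two end glue sticks from the row in that bay and handed the job in at about 32 s of robot time.

**Last checks that passed:**
- **Caddy:** a divider reads 10.6° against the 10.5° wanted. It stayed there after I let go of the post and after both placings, so the tray is in its detent. The catch direction itself is only known to about 1°.
- **Placed sticks:** both stand upright in the bay, with tops measured at 0.121–0.122 m as expected. They are about 4–6 mm from where I aimed, but well clear of the dividers, the rim and each other.
- **Row:** the third glue stick and the paint pot are within 1 mm of where they started.
- **Everything else:** the last picture showed nothing else disturbed, and the gripper was touching nothing at hand-in.

**Checks that failed or disagreed:**
- **Joint 2 range:** it read −0.302 rad just after I released the first stick, against its limit of −0.30. I moved it away at once, but it may count as just past the range.
- **First reach for a stick:** my 45° tilt stopped short because joint 5 was close to its limit. I backed off and used 33° instead.
- **Last top view:** the gripper hid the first stick, so its final position comes from the side camera only. The post reading in that check was also wrong, because it picked up the hub and the gripper.

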